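Put the coffee scoop away in its sliding-cover box under the wire shelf

TASK

Put the coffee scoop away in the wooden box that stands half under the wire rack: slide the box's cover all the way back, lay the scoop inside flat on the bottom, upright, and let go of it, then slide the cover shut until the catch snaps and it is fully home. Do not bump the rack, and leave the saucers, the glass, the canister and the cezve as they are.

Things in the scene. Friction and masses are not known exactly. Their poses are not given: they have to be found in the camera images.
- box: Fixed dark-wood box standing half under the wire rack, turned a little; 178 mm long (its x) by 104 wide (y). Origin on the shelf under its middle, +x along its length away from the robot, z up. In mm in its frame: front wall x -86 to -78, top at z 49; rear wall x 78 to 92, top at z 39.5; side walls y 44 to 52 either side, tops at z 53, grooved for the cover.
- box_floor (a point): Middle of the part of the box's bottom that lies open when the cover is fully back: at x -20.5, y 0, z 5 mm in the box's frame, axes as the box's. The opening is then 115 mm (x -78 to +37) by 88 mm, the box inside 38 mm deep under the cover.
- cover (a joint): Sliding cover (light-wood board 164 x 94 x 6 mm, top face 49 mm above the shelf) in the box's side grooves, in m: 0 = fully shut, front edge against the front wall; grows as it slides away from the robot along box +x; 0.115 = its stop, fully back. Between catch and stop it slides with about 2 N and stays where it is left.
- catch_ball (a point): Sprung brass ball in the top of the box's rear wall (x 85 mm in the box's frame) that holds the cover shut by a ridge under the cover. Opening needs a pull of about 6 N over the first 6 mm; in shutting, the ball is met with the cover about 12 mm open and resists with about 8 N until about 6 mm, then snaps it towards 0. Not snapped in, the cover stays ajar.
- cover_grip (a point): Middle of the top of the cover's grip, a block standing on the cover, 24 mm long (box x) by 16 mm wide (box y) by 18 mm tall; its top is 67 mm above the shelf. It moves with the cover: in the box's frame at x = -64 mm + cover, y = 0.
- scoop: Loose black plastic coffee scoop, 95 mm long, 35 g: a round open cup (36 mm across at the bottom, 40 at the rim, 32 mm tall) with a flat straight level handle, 14 mm wide and 5 mm thick, its middle 29.5 mm above the cup's bottom, reaching to 75 mm from the cup's axis. It stands on the shelf on its cup's bottom. Origin: centre of the cup's underside; the handle points along its own -x; z up.
- scoop_grip (a point): Point in the middle of the scoop's handle, 50 mm from the cup's axis, 29.5 mm above its underside; axes as the scoop's.
- rack: Fixed chrome wire shelf rack over the box, 250 mm deep (x) by 360 mm wide (y) by 300 mm tall on four 8 mm corner legs; the underside of its top is 290 mm above the shelf. Origin: on the shelf under its middle, +x away from the robot; its front edge is at x = -125 mm, so it overhangs the rear half of the box and only a tilted tool can work under it.
- saucer_a: Bystander: lowest of three stacked ceramic saucers, 125 mm across, on top of the rack. Origin: centre of its underside.
- saucer_b: Bystander: the middle saucer. Origin: centre of its underside.
- saucer_c: Bystander: the top saucer. Origin: centre of its underside.
- glass: Bystander: small glass cup, 60 mm across and 68 mm tall, standing on top of the rack. Origin: centre of its underside.
- canister: Bystander: closed tin coffee canister, 83 mm across and 126 mm tall, on the shelf on the other side of the box from the scoop. Origin: centre of its underside.
- cezve: Bystander: stainless cezve, 86 mm across at the bottom and 78 mm tall, with a long handle along its own +y rising to 115 mm above the shelf and reaching 170 mm from its axis. Origin: centre of its underside.
Mind the look-alikes: they are no part of the job. Of the things that look like the scoop, take the one that is farthest from the robot's base at the start. What is shaped like the box but red is not meant.

How it is judged:
By the outcome, as a careful person would: the job done as asked, in the order asked, and still so for the second after the job is handed in, with the robot touching nothing.
It also fails if it takes over 72 s, if anything falls off the work surface, if the arm or the gripper's body presses on something with over 40 N, if the wrist force passes 120 N, or if a joint passes its speed limit or range.

ROBOT

A 6-joint arm with a two-finger parallel gripper is mounted at the origin on the work surface. World frame = base frame: x ahead of the robot, y to its left, z up, the work surface at z = 0. Lengths are in m, angles in degrees, forces in N, time in s.
With the tool pointing down it reaches from about 0.375 to 0.9 m from the base axis. Payload 3.1 kg.
Tool frame: the origin (TCP) lies at the very end of the fingers, on their centre line; the grasp point (between the pads) lies 19 mm behind it; z points along the fingers, y is the line along which they close (so a half turn about z gives the same grasp; the last joint's range is limited). The gripper opens to 87 mm and grips with 3 to 60 N. Pads are 19 mm wide; open, the fingers measure 117 mm over their backs; the gripper's body (75 mm by 190 mm) begins 51 mm behind the grasp point.
Start: joints at [65.403, 30.224, 82.088, -0, 67.689, -10.227], TCP at [0.155, 0.605, 0.223] pointing down, gripper open.
Joint ranges: [-176.69, 176.69], [-43.24, 126.21], [12.49, 139.97], [-82, 262], [0, 151.66], [-163.58, 163.58]. Speed limits (degrees/s): [159.86, 159.86, 180, 180, 180, 180].

INTERFACE

Orientations are given as a 3x3 rotation matrix whose columns are the frame's x, y, z axes.
In Python, from rig import bot, imaging gives the robot as it stands.
- The arm moves only by the tool drive_tool, never from a script. Its argument "deltas" is text: rows parted by semicolons, each of 5 numbers parted by spaces: the finger opening in mm, from 0 to 87, then the shift along the world's x, y, z in mm, then the turn about the world's z in rad. In form: jaw dx dy dz twist; .... A call has 1 to 12 rows; each row is the pose to reach, as a shift and turn from the pose commanded when the call began; what a row does not reach only later rows make up. A row lasts 1/10 s, in which the tool goes at most 50 mm and 8.59 degrees, less where a joint would pass 70% of its speed; a pose out of reach is approached as far as the arm can. A call with a gripper value outside its range is refused whole. The fingers move at their own pace and stop on an object; the grip force is fixed at half the most. Time passes only in rows, so rows that repeat a pose let the fingers close. It gives the time, the measured TCP pose, the force, the opening and the grip force at its end, in the units of the state.
- bot.read_state(): the state, without advancing time (a new reading comes with each control period).
- imaging.capture(name): name is "scene" or "top" or "wrist"; returns the picture (384x512x3 uint8, red, green, blue); there is no depth.
- imaging.camera_model(name): a dict with "fx", "fy", "cx", "cy" (pixels), "dist" ([k1, k2, p1, p2, k3] as OpenCV has them; the pictures are not rectified), "T" (4x4, takes a point from camera to world coordinates). Camera axes: x right, y down, z forward; pixel columns grow to the right and rows downward; lengths in m; the calibration is good to about 2 mm. A picture is of the moment at which its call begins: read the wrist's pose just before it. camera_model takes no time and is no camera call; for the wrist camera it gives the pose at the moment of the call.
- bot.hand_in(): hands the job in; it is judged then, once.
The state is a dict: "time_s": time; "joint_positions": joint angles; "qvel": joint speeds; "tau": joint torques, N m; "position": TCP position; "tcp_rot": TCP orientation; "force": force on the tool from outside, world axes, zero at the start; "moment": the same for the moment, N m; "opening": opening from 0.0 (shut) to 1.0 (fully open); "grasp_force": force on a finger pad.
Only numpy, scipy, OpenCV 4.12 (cv2) and the standard library are available. Lean on these libraries where they do the work, as an engineer would, in place of code of your own. Each camera call takes 0.05 s, during which the arm holds its last target. There are 200 camera calls.

## Working session

There is one attempt and no reset: what is moved stays moved. The work goes in short steps, Python scripts to look and compute and a tool call to move; the robot and the scene stay as the last step left them, time stands still between calls to the robot, and variables do not carry over. Pictures are saved under pics/ and viewed, at most 10 in all, crops included, and the job is handed in when it is done.

Besides the shell and the picture viewer there is one more tool, called after ">>>" as name(argument=value, ...) on one line, values as JSON. drive_tool: Moves the arm, as the interface text tells. Its arguments: {"type":"object","properties":{"deltas":{"type":"string"}},"required":["deltas"]}

```bash
mkdir -p pics; ls; cat > h.py <<'E'
import numpy as np, cv2
from rig import bot, imaging
def model(n):
    m=imaging.camera_model(n); K=np.array([[m['fx'],0,m['cx']],[0,m['fy'],m['cy']],[0,0,1]]); return K,np.array(m['dist'],float),np.array(m['T'])
def ray(M,px):
    K,d,T=M; u=cv2.undistortPoints(np.array(px,float).reshape(-1,1,2),K,d).reshape(-1,2)
    return T[:3,3],np.c_[u,np.ones(len(u))]@T[:3,:3].T
def onz(M,px,z):
    o,r=ray(M,px); return o+r*((z-o[2])/r[:,2])[:,None]
def proj(M,P):
    K,d,T=M; Ti=np.linalg.inv(T); rv,_=cv2.Rodrigues(Ti[:3,:3])
    return cv2.projectPoints(np.array(P,float).reshape(-1,1,3),rv,Ti[:3,3],K,d)[0].reshape(-1,2)
def snap(n,f):
    im=imaging.capture(n); cv2.imwrite(f'pics/{f}.png',im[:,:,::-1]); return im
E
python3 - <<'E'
from h import *
a=snap('scene','s0');b=snap('top','t0')
c=np.hstack([a,b]); 
cv2.imwrite('pics/st0.png',cv2.resize(np.vstack([a,b])[:,:,::-1],None,fx=.78,fy=.78))
for n in('scene','top','wrist'):
    M=model(n);print(n,M[0][0,0],M[2].round(3).tolist())
s=bot.read_state();print(s['time_s'],s['position'],np.array(s['tcp_rot']).round(3).tolist())
E
```

```text
pics
scene 347.70641297352876 [[-0.715, 0.43, -0.551, 1.16], [0.699, 0.425, -0.575, 0.662], [-0.013, -0.797, -0.604, 0.84], [0.0, 0.0, 0.0, 1.0]]
top 496.71828522568876 [[0.011, -0.997, 0.08, 0.446], [-1.0, -0.011, -0.003, 0.041], [0.003, -0.08, -0.997, 1.381], [0.0, 0.0, 0.0, 1.0]]
wrist 329.9495197388015 [[0.248, 0.928, 0.279, 0.078], [0.969, -0.237, -0.074, 0.626], [-0.003, 0.288, -0.958, 0.383], [0.0, 0.0, 0.0, 1.0]]
0.1 [0.15483277 0.60483746 0.22167767] [[-0.969, 0.248, -0.001], [0.248, 0.969, -0.002], [0.0, -0.002, -1.0]]
```

View pics/s0.png

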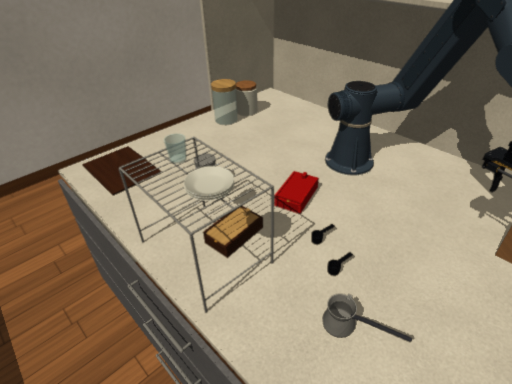

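View pics/t0.png

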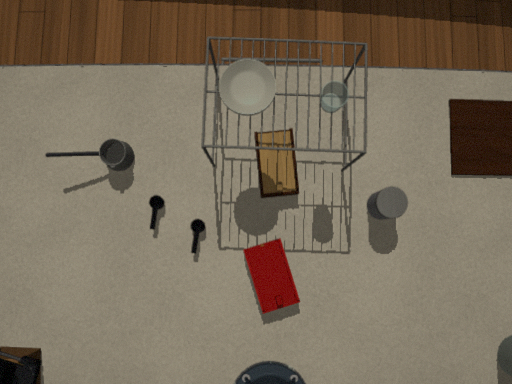

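The top view shows the following:
- **Scoops:** two black ones, A with its cup at (156,202) and B at (197,226). A looks farther from the base, which is at about (270,380).
- **Box:** the wooden box with the light cover is at (277,163). The red decoy is at (271,276).
- **Rack:** its front top edge runs from (204,147) to (365,152).

Next I'll work out positions and crop the two scoops.

```bash
python3 - <<'E'
from h import *
b=cv2.imread('pics/t0.png');M=model('top')
p=lambda n,px,z: print(n,(onz(M,px,z)*1000).round(0)[:,:2].tolist())
p('rack top corners RL RR FL FR',[(208,40),(366,42),(204,147),(365,152)],.297)
hsv=cv2.cvtColor(b,cv2.COLOR_BGR2HSV)
# scoops: black
bl=((b.max(2)<45)*255).astype(np.uint8); bl[:180]=0;bl[260:]=0;bl[:,:140]=0;bl[:,215:]=0
n,l,st,ce=cv2.connectedComponentsWithStats(bl)
for i in range(1,n):
    if st[i,4]>60:
        print(st[i],ce[i]); ys,xs=np.where(l==i); P=onz(M,np.c_[xs,ys],.03)[:,:2]*1000
        c=P.mean(0);u,s,v=np.linalg.svd(P-c);d=v[0];t=(P-c)@d
        print(c.round(),d.round(3),'ext',t.min().round(),t.max().round(),'base dist',np.linalg.norm(c).round())
# cover: light wood
cv=cv2.inRange(hsv,(10,70,90),(30,255,255)); cv[:125]=0;cv[205:]=0;cv[:,:245]=0;cv[:,310:]=0
ys,xs=np.where(cv>0);print('cover px',len(xs));r=cv2.minAreaRect(np.c_[xs,ys].astype(np.float32));bx=cv2.boxPoints(r);print(bx.round(1).tolist());p('cover',bx,.049)
A=cv2.resize(b[185:265,130:230],None,fx=6,fy=6,interpolation=cv2.INTER_CUBIC)
B=cv2.resize(b[115:215,235:320],None,fx=4.8,fy=4.8,interpolation=cv2.INTER_CUBIC)
H=480;cv2.imwrite('pics/c0.png',cv2.resize(np.hstack([A,B]),(800,int(800*480/(A.shape[1]+B.shape[1])))))
print(np.hstack([A,B]).shape)
E
```

```text
rack top corners RL RR FL FR [[891.0, 155.0], [893.0, -205.0], [644.0, 158.0], [638.0, -199.0]]
[150 196  14  33 234] [155.33333333 208.1025641 ]
[523. 317.] [-0.989  0.147] ext -34.0 55.0 base dist 612.0
[191 220  14  33 225] [196.57333333 232.10666667]
[459. 203.] [-0.99   0.141] ext -34.0 55.0 base dist 502.0
cover px 1443
[[253.89999389648438, 132.5], [292.20001220703125, 128.0], [299.3999938964844, 189.1999969482422], [261.1000061035156, 193.6999969482422]]
cover [[731.0, 50.0], [745.0, -54.0], [577.0, -75.0], [564.0, 28.0]]
(480, 1008, 3)
```

View pics/c0.png

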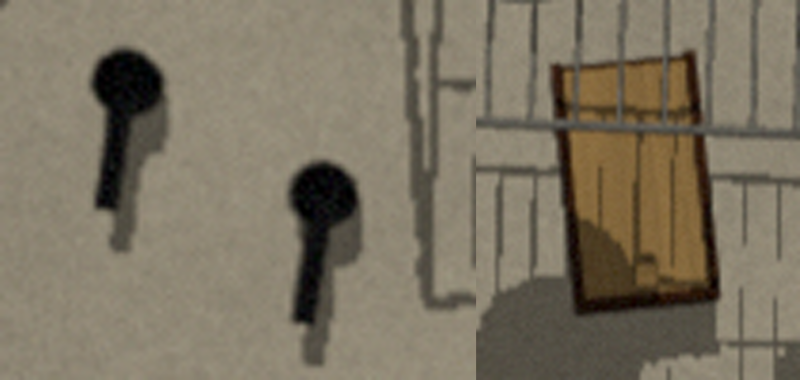

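>>> drive_tool(deltas="87 0 0 50 0; 87 0 0 100 0; 87 0 0 150 0; 87 0 0 200 0; 87 0 0 250 0; 87 0 0 300 0; 87 0 0 350 0; 87 0 0 400 0; 87 0 0 450 0; 87 0 0 500 0")

```text
time_s: 1.1
position: [0.1537, 0.6006, 0.7187]
tcp_rot: [[-0.969, 0.248, 0.001], [0.248, 0.969, 0.004], [0.0, 0.004, -1.0]]
force: [7.2, 40.5, 104.5]
opening: 1.001
grasp_force: 0.0
```

In the crop, scoop A has its cup at (125,80) and scoop B at (323,195). A is 612 mm from the base and B is 502 mm, so A is the one meant. The box's front half is clear of the rack, and the grip is at (648,268) in the crop. The interface has no tilt axis, so I'll try the arm's reach limit in free space to see whether a clipped pose tilts the tool.

>>> drive_tool(deltas="87 0 0 15 0; 87 0 0 40 0; 87 0 0 70 0; 87 0 0 100 0; 87 0 0 130 0; 87 0 0 160 0; 87 0 0 190 0; 87 0 0 220 0; 87 0 0 240 0; 87 0 0 250 0")

```text
time_s: 2.1
position: [0.1322, 0.5161, 0.7874]
tcp_rot: [[-0.969, 0.248, 0.007], [0.248, 0.968, 0.026], [-0.0, 0.027, -1.0]]
force: [-0.4, 0.6, 0.7]
opening: 1.001
grasp_force: 0.0
```

```bash
python3 - <<'E'
from h import *
s=bot.read_state();print(s['time_s'],s['position'],np.array(s['tcp_rot']).round(3).tolist(),s['joint_positions'],s['force'])
E
```

```text
2.1 [0.13216266 0.51608265 0.78736378] [[-0.969, 0.248, 0.007], [0.248, 0.968, 0.026], [-0.0, 0.027, -1.0]] [ 63.42912307  20.34841253  12.49413023   0.54618366 145.66795688
 -11.745343  ] [-0.37444565  0.60082845  0.66216936]
```

The clipped pose does tilt the tool, by about 1.5° outward. Next check: does that tilt persist when the arm comes back into reach?

>>> drive_tool(deltas="87 0 0 -10 0; 87 0 0 -30 0; 87 0 0 -60 0; 87 0 0 -90 0; 87 0 0 -110 0; 87 0 0 -120 0; 87 0 0 -120 0; 87 0 0 -120 0")

```text
time_s: 2.9
position: [0.1324, 0.5167, 0.6672]
tcp_rot: [[-0.969, 0.248, 0.007], [0.248, 0.968, 0.025], [-0.0, 0.026, -1.0]]
force: [0.2, -0.5, 0.4]
opening: 1.0
grasp_force: 0.0
```

```bash
python3 - <<'E'
from h import *
s=bot.read_state();print(s['time_s'],s['position'],np.array(s['tcp_rot']).round(3).tolist(),s['joint_positions'],s['force'])
E
```

```text
2.9 [0.13237478 0.5166738  0.66716638] [[-0.969, 0.248, 0.007], [0.248, 0.968, 0.025], [-0.0, 0.026, -1.0]] [ 63.43590867  12.25122617  43.85598545   0.36784316 122.43166421
 -11.99347419] [ 0.23003583 -0.48882953  0.35019072]
```

The tilt persists, because each call restarts from the pose actually reached. That means I can build up a forward tilt by commanding poses beyond the limits. I'll swing to azimuth 0 with the closing axis along y, then saturate there.

>>> drive_tool(deltas="87 5 -10 0 0.02; 87 20 -30 0 0.06; 87 45 -62 0 0.1; 87 75 -97 0 0.14; 87 105 -132 0 0.18; 87 135 -167 0 0.22; 87 165 -202 0 0.251; 87 195 -237 0 0.251; 87 225 -272 0 0.251; 87 255 -307 0 0.251; 87 285 -342 0 0.251; 87 310 -370 0 0.251")

```text
time_s: 4.1
position: [0.444, 0.1446, 0.6678]
tcp_rot: [[-1.0, 0.001, 0.003], [0.001, 1.0, 0.026], [-0.003, 0.026, -1.0]]
force: [0.4, 0.3, -0.2]
opening: 1.002
grasp_force: 0.0
```

>>> drive_tool(deltas="87 25 -30 5 0; 87 40 -60 15 0; 87 45 -90 30 0; 87 45 -120 50 0; 87 40 -140 70 0; 87 20 -147 90 0; 87 -10 -147 110 0; 87 -40 -147 130 0; 87 -70 -147 140 0; 87 -100 -147 140 0; 87 -130 -147 140 0; 87 -160 -147 140 0")

```text
time_s: 5.3
position: [0.2809, -0.0, 0.8078]
tcp_rot: [[-1.0, -0.001, 0.003], [-0.001, 1.0, 0.024], [-0.003, 0.024, -1.0]]
force: [-0.6, -0.5, 0.4]
opening: 0.996
grasp_force: 0.0
```

```bash
cat > st.py <<'E'
from h import *
s=bot.read_state();R=np.array(s['tcp_rot']);z=R[:,2]
print(round(s['time_s'],2),(s['position']*1000).round(1),'z',z.round(3),'y',R[:,1].round(3),'tilt',np.degrees(np.arccos(-z[2])).round(2),'az',np.degrees(np.arctan2(z[1],z[0])).round(1),'q',np.round(s['joint_positions'],1),'F',np.round(s['force'],1),s['opening'],s['grasp_force'])
E
python3 st.py
```

```text
5.3 [280.9  -0.  807.8] z [ 0.003  0.024 -1.   ] y [-0.001  1.     0.024] tilt 1.39 az 82.6 q [ -24.9   -6.    41.3    2.3  145.2 -113. ] F [-0.6 -0.5  0.4] 0.9964845338154431 0.0
```

>>> drive_tool(deltas="87 -5 2 10 -0.1; 87 -20 10 25 -0.2; 87 -40 18 45 -0.3; 87 -65 30 70 -0.4; 87 -90 42 100 -0.4; 87 -120 55 130 -0.4; 87 -150 68 160 -0.4; 87 -180 82 190 -0.4; 87 -210 96 200 -0.4; 87 -250 115 200 -0.4; 87 -290 130 200 -0.4; 87 -320 145 200 -0.4")

```text
time_s: 6.5
position: [0.0945, 0.1421, 0.8376]
tcp_rot: [[-0.92, 0.389, 0.041], [0.39, 0.921, 0.023], [-0.029, 0.037, -0.999]]
force: [1.2, 1.4, -0.2]
opening: 1.002
grasp_force: 0.0
```

```bash
python3 st.py
```

```text
6.5 [ 94.5 142.1 837.6] z [ 0.041  0.023 -0.999] y [0.389 0.921 0.037] tilt 2.68 az 29.5 q [ 14.1 -15.9  41.7   1.5 151.6 -51.6] F [ 1.2  1.4 -0.2] 1.002279953672761 0.0
```

>>> drive_tool(deltas="87 10 -3 -3 0.05; 87 30 -10 -8 0.1; 87 65 -20 -15 0.15; 87 110 -33 -25 0.2; 87 155 -46 -33 0.25; 87 200 -60 -40 0.28; 87 245 -72 -48 0.28; 87 290 -85 -55 0.28; 87 335 -98 -63 0.28; 87 380 -112 -70 0.28; 87 425 -125 -78 0.28; 87 470 -140 -85 0.28")

```text
time_s: 7.7
position: [0.5668, 0.0019, 0.7525]
tcp_rot: [[-0.993, 0.116, 0.033], [0.117, 0.993, 0.033], [-0.029, 0.037, -0.999]]
force: [0.8, -1.3, 0.9]
opening: 1.0
grasp_force: 0.0
```

>>> drive_tool(deltas="87 40 -5 0 0; 87 80 -10 0 0; 87 120 -15 0 0; 87 3000 -370 0 0; 87 3000 -370 0 0; 87 3000 -370 0 0; 87 3000 -370 0 0; 87 3000 -370 0 0; 87 3000 -370 0 0; 87 3000 -370 0 0; 87 3000 -370 0 0; 87 3000 -370 0 0")

```text
time_s: 8.9
position: [0.8263, -0.0485, 0.5086]
tcp_rot: [[-0.991, 0.118, 0.063], [0.121, 0.992, 0.031], [-0.059, 0.039, -0.998]]
force: [-0.6, -0.0, 0.2]
opening: 1.005
grasp_force: 0.0
```

```bash
python3 st.py
```

```text
8.9 [826.3 -48.5 508.6] z [ 0.063  0.031 -0.998] y [0.118 0.992 0.039] tilt 4.05 az 26.4 q [-12.   44.3  12.5   2.9 119.9 -93.6] F [-0.6 -0.   0.2] 1.0051994395219366 0.0
```

Steps are clamped to 50 mm per row, so each call gains only a degree or two. I'll ratchet with several short calls pushing along the stretched arm's line.

>>> drive_tool(deltas="87 3000 -500 2500 0; 87 3000 -500 2500 0; 87 3000 -500 2500 0")

```text
time_s: 9.2
position: [0.8244, -0.0584, 0.5277]
tcp_rot: [[-0.988, 0.119, 0.1], [0.122, 0.992, 0.029], [-0.096, 0.041, -0.995]]
force: [0.2, -0.4, 0.2]
opening: 1.001
grasp_force: 0.0
```

>>> drive_tool(deltas="87 3000 -500 2500 0; 87 3000 -500 2500 0; 87 3000 -500 2500 0")

```text
time_s: 9.5
position: [0.8263, -0.067, 0.5403]
tcp_rot: [[-0.984, 0.119, 0.135], [0.123, 0.992, 0.026], [-0.131, 0.042, -0.991]]
force: [0.1, 0.5, -0.2]
opening: 0.999
grasp_force: 0.0
```

>>> drive_tool(deltas="87 3000 -500 2500 0")

```text
time_s: 9.6
position: [0.8316, -0.07, 0.5455]
tcp_rot: [[-0.979, 0.119, 0.163], [0.124, 0.992, 0.024], [-0.159, 0.044, -0.986]]
force: [0.6, 0.4, -0.3]
opening: 0.999
grasp_force: 0.0
```

>>> drive_tool(deltas="87 3000 -500 2500 0")

```text
time_s: 9.7
position: [0.837, -0.0731, 0.5527]
tcp_rot: [[-0.974, 0.118, 0.194], [0.125, 0.992, 0.022], [-0.19, 0.045, -0.981]]
force: [0.3, 0.2, -0.4]
opening: 0.998
grasp_force: 0.0
```

>>> drive_tool(deltas="87 300 -50 250 0")

```text
time_s: 9.8
position: [0.8423, -0.0759, 0.5596]
tcp_rot: [[-0.967, 0.118, 0.224], [0.125, 0.992, 0.019], [-0.22, 0.047, -0.974]]
force: [1.2, -0.4, -0.1]
opening: 0.996
grasp_force: 0.0
```

```bash
python3 st.py
```

```text
9.8 [842.3 -75.9 559.6] z [ 0.224  0.019 -0.974] y [0.118 0.992 0.047] tilt 13.01 az 4.9 q [-14.2  41.2  12.5   4.6 114.  -94.8] F [ 1.2 -0.4 -0.1] 0.9956228248270239 0.0
```

About 1.8° per single-row call. I'll keep going, with a small twist to remove the side roll.

>>> drive_tool(deltas="87 3000 -700 2500 -0.12")

```text
time_s: 9.9
position: [0.8481, -0.0822, 0.5663]
tcp_rot: [[-0.937, 0.238, 0.254], [0.244, 0.97, -0.011], [-0.249, 0.052, -0.967]]
force: [0.0, -0.2, -0.9]
opening: 0.998
grasp_force: 0.0
```

>>> drive_tool(deltas="87 3000 -700 2500 -0.12")

```text
time_s: 10.0
position: [0.8536, -0.0877, 0.5729]
tcp_rot: [[-0.893, 0.352, 0.28], [0.354, 0.934, -0.044], [-0.278, 0.06, -0.959]]
force: [0.4, 0.4, 0.4]
opening: 1.0
grasp_force: 0.0
```

>>> drive_tool(deltas="87 3000 -700 2500 0")

```text
time_s: 10.1
position: [0.8595, -0.0917, 0.5794]
tcp_rot: [[-0.886, 0.343, 0.31], [0.347, 0.937, -0.046], [-0.306, 0.067, -0.95]]
force: [-0.2, 0.4, 0.9]
opening: 1.001
grasp_force: 0.0
```

>>> drive_tool(deltas="87 3000 -700 2500 0")

```text
time_s: 10.2
position: [0.8654, -0.0979, 0.5854]
tcp_rot: [[-0.877, 0.34, 0.339], [0.344, 0.938, -0.049], [-0.335, 0.074, -0.939]]
force: [-0.1, 0.3, 0.4]
opening: 0.999
grasp_force: 0.0
```

>>> drive_tool(deltas="87 3000 -700 2500 0")

```text
time_s: 10.3
position: [0.8716, -0.1038, 0.5914]
tcp_rot: [[-0.866, 0.339, 0.368], [0.344, 0.937, -0.053], [-0.363, 0.081, -0.928]]
force: [-0.8, 0.4, 0.6]
opening: 1.002
grasp_force: 0.0
```

>>> drive_tool(deltas="87 3000 -700 2500 0")

```text
time_s: 10.4
position: [0.878, -0.109, 0.5975]
tcp_rot: [[-0.854, 0.337, 0.397], [0.343, 0.938, -0.057], [-0.391, 0.088, -0.916]]
force: [-0.5, 0.1, -0.2]
opening: 0.999
grasp_force: 0.0
```

>>> drive_tool(deltas="87 3000 -700 2500 0")

```text
time_s: 10.5
position: [0.8845, -0.1138, 0.6037]
tcp_rot: [[-0.841, 0.334, 0.425], [0.342, 0.938, -0.06], [-0.419, 0.095, -0.903]]
force: [0.8, -0.4, 0.5]
opening: 0.998
grasp_force: 0.0
```

>>> drive_tool(deltas="87 3000 -700 2500 0")

```text
time_s: 10.6
position: [0.8912, -0.1185, 0.61]
tcp_rot: [[-0.828, 0.331, 0.454], [0.34, 0.938, -0.064], [-0.447, 0.101, -0.889]]
force: [0.9, 0.2, -0.9]
opening: 0.999
grasp_force: 0.0
```

```bash
python3 st.py
```

```text
10.6 [ 891.2 -118.5  610. ] z [ 0.454 -0.064 -0.889] y [0.331 0.938 0.101] tilt 27.27 az -8.0 q [-15.9  39.3  12.6   3.7 101.1 -83.5] F [ 0.9  0.2 -0.9] 0.9992387917265793 0.0
```

The roll correction had the wrong sign, so I'll twist the other way while continuing.

>>> drive_tool(deltas="87 0 0 0 0.14; 87 0 0 0 0.28; 87 0 0 0 0.42; 87 0 0 0 0.56; 87 0 0 0 0.68; 87 0 0 0 0.68; 87 3000 -700 2500 0.68")

```text
time_s: 11.3
position: [0.8775, -0.1145, 0.5991]
tcp_rot: [[-0.846, -0.324, 0.424], [-0.246, 0.942, 0.229], [-0.473, 0.09, -0.876]]
force: [0.2, -0.5, 0.2]
opening: 1.001
grasp_force: 0.0
```

>>> drive_tool(deltas="87 3000 -700 2500 0")

```text
time_s: 11.4
position: [0.8845, -0.1144, 0.6072]
tcp_rot: [[-0.831, -0.321, 0.455], [-0.241, 0.944, 0.225], [-0.501, 0.077, -0.862]]
force: [0.4, 0.5, 0.5]
opening: 0.999
grasp_force: 0.0
```

>>> drive_tool(deltas="87 3000 -700 2500 0")

```text
time_s: 11.5
position: [0.8914, -0.1152, 0.6148]
tcp_rot: [[-0.816, -0.316, 0.484], [-0.236, 0.947, 0.22], [-0.528, 0.065, -0.847]]
force: [0.2, 0.4, -0.4]
opening: 1.002
grasp_force: 0.0
```

>>> drive_tool(deltas="87 3000 -700 2500 0")

```text
time_s: 11.6
position: [0.8983, -0.1165, 0.6213]
tcp_rot: [[-0.801, -0.31, 0.512], [-0.229, 0.949, 0.215], [-0.552, 0.055, -0.832]]
force: [-0.4, 0.1, 0.1]
opening: 0.996
grasp_force: 0.0
```

>>> drive_tool(deltas="87 3000 -700 2500 0")

```text
time_s: 11.7
position: [0.9054, -0.1179, 0.6275]
tcp_rot: [[-0.786, -0.303, 0.539], [-0.223, 0.952, 0.21], [-0.577, 0.045, -0.816]]
force: [-0.0, -0.7, 0.2]
opening: 0.998
grasp_force: 0.0
```

```bash
python3 st.py
```

```text
11.7 [ 905.4 -117.9  627.5] z [ 0.539  0.21  -0.816] y [-0.303  0.952  0.045] tilt 35.33 az 21.3 q [ -22.2   39.7   12.5   23.8   99.7 -119. ] F [-0.  -0.7  0.2] 0.9976835799052038 0.0
```

>>> drive_tool(deltas="87 3000 -700 2500 0")

```text
time_s: 11.8
position: [0.9127, -0.1193, 0.6339]
tcp_rot: [[-0.77, -0.296, 0.565], [-0.217, 0.954, 0.205], [-0.6, 0.035, -0.799]]
force: [0.6, 0.7, 0.3]
opening: 0.999
grasp_force: 0.0
```

>>> drive_tool(deltas="87 3000 -700 2500 0")

```text
time_s: 11.9
position: [0.92, -0.1206, 0.6404]
tcp_rot: [[-0.752, -0.289, 0.592], [-0.211, 0.957, 0.199], [-0.624, 0.025, -0.781]]
force: [-0.1, -0.2, 0.6]
opening: 0.999
grasp_force: 0.0
```

>>> drive_tool(deltas="87 3000 -700 2500 0")

```text
time_s: 12.0
position: [0.9273, -0.1219, 0.6469]
tcp_rot: [[-0.734, -0.281, 0.618], [-0.205, 0.959, 0.194], [-0.647, 0.016, -0.762]]
force: [-0.9, 0.3, -0.5]
opening: 1.002
grasp_force: 0.0
```

>>> drive_tool(deltas="87 3000 -700 2500 0")

```text
time_s: 12.1
position: [0.9346, -0.1232, 0.6534]
tcp_rot: [[-0.716, -0.274, 0.643], [-0.199, 0.962, 0.188], [-0.67, 0.007, -0.743]]
force: [0.3, 0.3, 0.7]
opening: 0.999
grasp_force: 0.0
```

>>> drive_tool(deltas="87 -10 5 0 -0.02; 87 -35 12 0 -0.05; 87 -75 20 -5 -0.1; 87 -120 28 -10 -0.15; 87 -165 36 -20 -0.2; 87 -210 44 -30 -0.2; 87 -255 52 -40 -0.2; 87 -300 60 -50 -0.2; 87 -345 68 -60 -0.2; 87 -385 75 -75 -0.2; 87 -420 80 -95 -0.2; 87 -440 80 -110 -0.2")

```text
time_s: 13.3
position: [0.4915, -0.0421, 0.5421]
tcp_rot: [[-0.742, -0.078, 0.666], [-0.054, 0.997, 0.057], [-0.669, 0.006, -0.744]]
force: [0.1, 0.5, -0.4]
opening: 1.0
grasp_force: 0.0
```

```bash
python3 st.py; python3 - <<'E'
from h import *
M=model('wrist');im=snap('wrist','w1');print(M[2].round(3).tolist())
np.savez('pics/w1.npz',K=M[0],d=M[1],T=M[2])
E
```

```text
13.3 [491.5 -42.1 542.1] z [ 0.666  0.057 -0.744] y [-0.078  0.997  0.006] tilt 41.97 az 4.9 q [ -33.8  -12.6   97.5   28.    63.  -133.8] F [ 0.1  0.5 -0.4] 0.9997492721251287 0.0
[[-0.078, 0.518, 0.852, 0.324], [0.997, 0.036, 0.07, -0.055], [0.005, 0.855, -0.519, 0.609], [0.0, 0.0, 0.0, 1.0]]
```

View pics/w1.png

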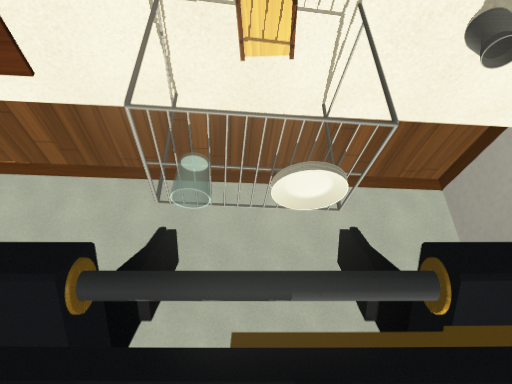

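The tool is now tilted 42° forward with about 0.3° roll. The picture is upside-down because of the camera mount: the rack is at (265,130) and the box at its top edge at (265,30). I'll go lower in front of the box for a close view.

>>> drive_tool(deltas="87 -2 0 -10 0; 87 -6 2 -35 0; 87 -12 4 -75 0.02; 87 -20 6 -120 0.04; 87 -26 8 -165 0.05; 87 -32 9 -210 0.05; 87 -38 10 -255 0.05; 87 -44 11 -295 0.05; 87 -48 12 -325 0.05; 87 -50 12 -340 0.05; 87 -50 12 -340 0.05")

```text
time_s: 14.45
position: [0.4683, 0.008, 0.2823]
tcp_rot: [[-0.781, -0.099, 0.616], [-0.08, 0.995, 0.059], [-0.619, -0.003, -0.785]]
force: [0.1, -0.7, 0.6]
opening: 1.001
grasp_force: 0.0
```

```bash
python3 st.py; python3 - <<'E'
from h import *
M=model('wrist');im=snap('wrist','w2');print(M[2].round(3).tolist())
np.savez('pics/w2.npz',K=M[0],d=M[1],T=M[2])
cv2.imwrite('pics/w2r.png',im[::-1,::-1,::-1])
E
```

```text
14.45 [468.3   8.  282.3] z [ 0.616  0.059 -0.785] y [-0.099  0.995 -0.003] tilt 38.24 az 5.5 q [ -25.4    3.   127.    50.7   24.2 -163.5] F [ 0.1 -0.7  0.6] 1.0007072768895005 0.0
[[-0.1, 0.57, 0.815, 0.306], [0.995, 0.06, 0.079, -0.007], [-0.004, 0.819, -0.574, 0.36], [0.0, 0.0, 0.0, 1.0]]
```

View pics/w2.png

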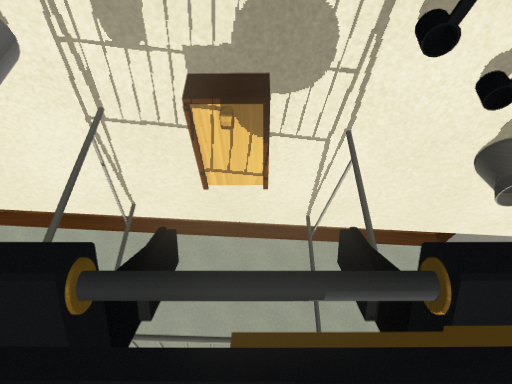

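The wrist hit its j6 limit (-163.5°), which pulled the tilt down to 38°. In this view the box front wall spans about (183..270, 73..98), the grip is at (227,118) and the cover runs to row 172. I'll fit the arm's kinematics from my recorded poses to choose a workable wrist configuration, and measure the box at the same time.

```bash
cat > kin.py <<'E'
import numpy as np
from scipy.spatial.transform import Rotation as Ro
from scipy.optimize import least_squares
D=[([65.403,30.224,82.088,0,67.689,-10.227],[.155,.605,.223]),
([63.429,20.348,12.494,.546,145.668,-11.745],[.13216,.51608,.78736]),
([63.436,12.251,43.856,.368,122.432,-11.993],[.13237,.51667,.66717]),
([-24.9,-6,41.3,2.3,145.2,-113],[.2809,0,.8078]),([14.1,-15.9,41.7,1.5,151.6,-51.6],[.0945,.1421,.8376]),
([-12,44.3,12.5,2.9,119.9,-93.6],[.8263,-.0485,.5086]),([-15.9,39.3,12.6,3.7,101.1,-83.5],[.8912,-.1185,.61]),
([-22.2,39.7,12.5,23.8,99.7,-119],[.9054,-.1179,.6275]),([-33.8,-12.6,97.5,28,63,-133.8],[.4915,-.0421,.5421]),
([-25.4,3,127,50.7,24.2,-163.5],[.4683,.008,.2823])]
def fk(p,q,s4=1):
    h,a0,d,a2,e,f,L=p; q=np.radians(q)
    R1=Ro.from_euler('z',q[0]);R2=R1*Ro.from_euler('y',q[1]);R3=R2*Ro.from_euler('y',q[2])
    R4=R3*Ro.from_euler('z',s4*q[3]);R5=R4*Ro.from_euler('y',q[4]);R6=R5*Ro.from_euler('z',q[5])
    x=np.array([0,0,h])+R1.apply([a0,d,0])+R2.apply([0,0,a2])+R3.apply([e,0,f])+R5.apply([0,0,L])
    return x,R6
def fit(s4):
    return least_squares(lambda p:np.concatenate([fk(p,q,s4)[0]-x for q,x in D]),[.2,0,.11,.4,0,.4,.25])
r={s:fit(s) for s in(1,-1)}
S=min(r,key=lambda s:r[s].cost);P=r[S].x
def ik(x,R,q0,lo=[-176.69,-43.24,12.49,-82,0,-163.58],hi=[176.69,126.21,139.97,262,151.66,163.58]):
    def f(q):
        y,Q=fk(P,q,S); return np.r_[(y-x)*5,(Q.inv()*R).as_rotvec()]
    best=None
    for g in q0:
        o=least_squares(f,np.clip(g,np.array(lo)+.1,np.array(hi)-.1),bounds=(lo,hi))
        if best is None or o.cost<best.cost: best=o
    return best
E
python3 - <<'E'
from kin import *
print(S,P.round(4),[ (s,r[s].cost) for s in r])
print(fk(P,D[-1][0],S)[1].as_matrix().round(3), fk(P,D[0][0],S)[1].as_matrix().round(3))
E
python3 - <<'E'
from h import *
f=np.load('pics/w2.npz');M=(f['K'],f['d'],f['T'])
im=cv2.imread('pics/w2.png');hsv=cv2.cvtColor(im,cv2.COLOR_BGR2HSV)
dk=cv2.inRange(im,(0,0,0),(60,60,75));
# front wall bottom & top corners
print(onz(M,[(189,73.5),(270,73.5)],0).round(3).tolist(), onz(M,[(184,98),(270,98)],.049).round(3).tolist(), onz(M,[(227,118)],.065).round(3).tolist(), onz(M,[(205,188),(268,188)],.053).round(3).tolist())
cv2.imwrite('pics/w2c.png',cv2.resize(im[60:200,170:290],None,fx=4.2,fy=4.2,interpolation=cv2.INTER_CUBIC))
E
```

```text
1 [ 2.750e-01 -2.000e-04  1.110e-01  5.878e-01  1.144e-01  3.917e-01
  3.058e-01] [(1, np.float64(1.1686144094789213e-06)), (-1, np.float64(0.033204427554550324))]
[[ 0.099 -0.781  0.616]
 [-0.995 -0.079  0.058]
 [ 0.003 -0.619 -0.785]] [[-0.248 -0.969 -0.   ]
 [-0.969  0.248 -0.   ]
 [ 0.     0.    -1.   ]]
[[0.568, -0.069, 0.0], [0.558, 0.032, 0.0]] [[0.567, -0.069, 0.049], [0.556, 0.031, 0.049]] [[0.578, -0.017, 0.065]] [[0.741, -0.049, 0.053], [0.731, 0.051, 0.053]]
```

View pics/w2c.png

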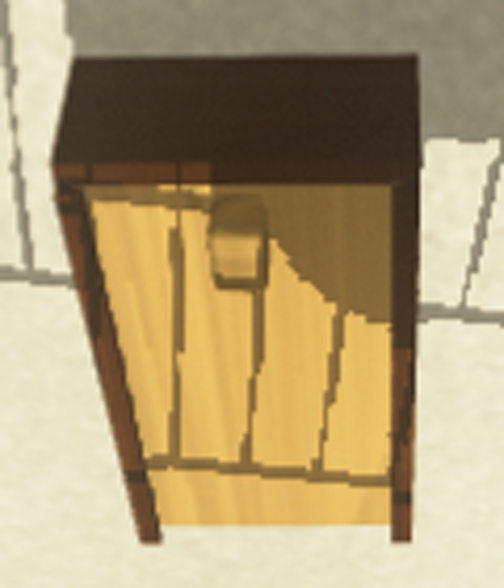

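The kinematic fit is good to about 1 mm. In the crop the box's front wall is at the top and the grip's top face at about (238,260), i.e. raw (226.5,122). Estimate: box origin about (0.647,-0.0095), yaw about 6.3°. Next I'll check which tilt and wrist flip can reach every pose needed.

```bash
cat > feas.py <<'E'
from kin import *
BO=np.array([.647,-.0095,0]);BY=6.3
B=Ro.from_euler('z',BY,degrees=True)
def tool(t,az,flip):
    z=np.array([np.sin(np.radians(t)),0,-np.cos(np.radians(t))]);y=np.array([0,1.,0])*flip
    m=np.c_[np.cross(y,z),y,z]; Rm=Ro.from_euler('z',az,degrees=True)*Ro.from_matrix(m)
    return Rm*Ro.from_euler('z',-90,degrees=True)
G=[[-20,20,110,0,30,-100],[-20,20,110,50,30,-150],[-20,20,110,150,30,100],[-20,20,110,20,30,80],[-20,0,125,60,30,20],[10,20,110,-40,30,100],[-10,30,100,0,30,0]]
E
python3 - <<'E'
from feas import *
T={'grip0':(BO+B.apply([-.064,0,.060]),BY),'grip115':(BO+B.apply([.051,0,.060]),BY)}
sg=np.array([.487,.322,.0295])
for t in(25,32,38,44,50):
    for fl in(1,-1):
        z=lambda az:Ro.from_euler('z',az,degrees=True).apply([np.sin(np.radians(t)),0,-np.cos(np.radians(t))])
        for n,(x,az) in list(T.items())+[('scoop',(sg+.012*z(-8.5),-8.5)),('place',(BO+B.apply([-.043,0,.0345])+.012*z(BY),BY))]:
            o=ik(x,tool(t,az,fl),G); q=o.x
            # wrist centre
            w=x-P[6]*z(az)
            print(t,fl,n,'cost %.1e'%o.cost,q.round(0),'wrist',w.round(3)) 
E
```

```text
25 1 grip0 cost 3.2e-04 [ -17.   38.  113.   52.   11. -164.] wrist [ 0.455 -0.031  0.337]
25 1 grip115 cost 7.9e-30 [ -13.   42.   98.   27.   18. -133.] wrist [ 0.569 -0.018  0.337]
25 1 scoop cost 2.4e-23 [ 30.  44. 109. -66.  17.  11.] wrist [0.364 0.34  0.296]
25 1 place cost 1.0e-04 [-17.  43. 112.  85.  10. 164.] wrist [ 0.481 -0.028  0.301]
25 -1 grip0 cost 1.1e-30 [-18.  38. 114.  66.  11.   2.] wrist [ 0.455 -0.031  0.337]
25 -1 grip115 cost 4.0e-31 [-13.  42.  98.  27.  18.  47.] wrist [ 0.569 -0.018  0.337]
25 -1 scoop cost 1.2e-04 [  30.   44.  109.  -71.   16. -164.] wrist [0.364 0.34  0.296]
25 -1 place cost 2.5e-30 [-17.  43. 111.  76.  10.  -7.] wrist [ 0.481 -0.028  0.301]
32 1 grip0 cost 2.9e-25 [-20.  40. 119. 122.  16. 125.] wrist [ 0.422 -0.034  0.319]
32 1 grip115 cost 3.0e-04 [ -14.   42.  102.   57.   12. -164.] wrist [ 0.537 -0.022  0.319]
32 1 scoop cost 4.6e-06 [ 33.  46. 112. 262.  21.  45.] wrist [0.333 0.345 0.279]
32 1 place cost 1.6e-30 [-18.  45. 116. 128.  16. 119.] wrist [ 0.45  -0.031  0.284]
32 -1 grip0 cost 1.8e-32 [-20.  40. 119. 122.  16. -55.
[... 1657 characters left out ...]
.037  0.246]
50 1 grip0 cost 7.5e-29 [-25.  51. 130. 149.  51.  89.] wrist [ 0.351 -0.042  0.257]
50 1 grip115 cost 1.9e-31 [-17.  49. 113. 147.  34. 103.] wrist [ 0.465 -0.03   0.257]
50 1 scoop cost 1.1e-30 [ 39.  54. 116. 235.  44.  79.] wrist [0.264 0.355 0.218]
50 1 place cost 4.0e-26 [-23.  55. 125. 151.  50.  90.] wrist [ 0.381 -0.039  0.223]
50 -1 grip0 cost 2.0e-30 [-25.  51. 130. 149.  51. -91.] wrist [ 0.351 -0.042  0.257]
50 -1 grip115 cost 8.1e-31 [-17.  49. 113. 147.  34. -77.] wrist [ 0.465 -0.03   0.257]
50 -1 scoop cost 5.8e-31 [  39.   54.  116.  235.   44. -101.] wrist [0.264 0.355 0.218]
50 -1 place cost 3.5e-31 [-23.  55. 125. 151.  50. -90.] wrist [ 0.381 -0.039  0.223]
```

With the current finger flip, j6 hits its limit at the low poses. With the tool turned half round (y → −y), every pose is reachable at 38–50° tilt. So I'll lift, twist about −π (which puts the tilt inward), and ratchet the tilt outward again.

>>> drive_tool(deltas="87 0 0 10 -0.05; 87 -1 0 35 -0.15; 87 -2 0 75 -0.25; 87 -3 0 120 -0.35; 87 -4 0 165 -0.45; 87 -5 0 205 -0.55; 87 -6 0 240 -0.65; 87 -8 0 265 -0.75; 87 -10 0 280 -0.85; 87 -10 0 280 -0.98; 87 -10 0 280 -1.1; 87 -10 0 280 -1.2")

```text
time_s: 15.7
position: [0.4582, 0.0081, 0.5685]
tcp_rot: [[-0.414, 0.845, 0.338], [0.664, 0.534, -0.523], [-0.622, 0.009, -0.783]]
force: [-0.7, -0.6, -0.6]
opening: 0.997
grasp_force: 0.0
```

>>> drive_tool(deltas="87 0 0 0 -0.14; 87 0 0 0 -0.28; 87 0 0 0 -0.42; 87 0 0 0 -0.56; 87 0 0 0 -0.7; 87 0 0 0 -0.84; 87 0 0 0 -0.98; 87 0 0 0 -1.12; 87 0 0 0 -1.26; 87 0 0 0 -1.4; 87 0 0 0 -1.54; 87 0 0 0 -1.68")

```text
time_s: 16.9
position: [0.4581, 0.0076, 0.5625]
tcp_rot: [[0.707, 0.439, -0.555], [0.347, -0.898, -0.269], [-0.617, -0.002, -0.787]]
force: [-0.7, 0.1, -0.2]
opening: 1.005
grasp_force: 0.0
```

>>> drive_tool(deltas="87 0 0 0 -0.14; 87 0 0 0 -0.28; 87 0 0 0 -0.42; 87 0 0 0 -0.52; 87 0 0 0 -0.52; 87 40 -7 30 -0.52; 87 80 -14 60 -0.52; 87 3000 -500 2500 -0.52")

```text
time_s: 17.7
position: [0.5414, -0.016, 0.5972]
tcp_rot: [[0.808, -0.053, -0.586], [-0.045, -0.999, 0.028], [-0.587, 0.003, -0.81]]
force: [-1.0, -0.1, 0.7]
opening: 1.0
grasp_force: 0.0
```

```bash
python3 st.py
```

```text
17.7 [541.4 -16.  597.2] z [-0.586  0.028 -0.81 ] y [-0.053 -0.999  0.003] tilt 35.93 az 177.2 q [-10.8  31.9  31.9  -9.9 151.6  75. ] F [-1.  -0.1  0.7] 0.9997347137010034 0.0
```

>>> drive_tool(deltas="87 3000 -400 2000 0; 87 3000 -400 2000 0")

```text
time_s: 17.9
position: [0.5766, -0.0298, 0.5855]
tcp_rot: [[0.828, -0.048, -0.559], [-0.045, -0.999, 0.019], [-0.559, 0.009, -0.829]]
force: [-0.5, -0.2, -0.4]
opening: 1.001
grasp_force: 0.0
```

>>> drive_tool(deltas="87 3000 -400 2000 0; 87 3000 -400 2000 0")

```text
time_s: 18.1
position: [0.6076, -0.0429, 0.5743]
tcp_rot: [[0.846, -0.044, -0.531], [-0.046, -0.999, 0.009], [-0.531, 0.016, -0.847]]
force: [0.4, 0.0, 1.3]
opening: 0.999
grasp_force: 0.0
```

>>> drive_tool(deltas="87 3000 -400 2000 0; 87 3000 -400 2000 0")

```text
time_s: 18.3
position: [0.6341, -0.0548, 0.5648]
tcp_rot: [[0.864, -0.04, -0.503], [-0.046, -0.999, -0.001], [-0.502, 0.024, -0.865]]
force: [-0.4, -0.0, -1.1]
opening: 0.996
grasp_force: 0.0
```

>>> drive_tool(deltas="87 3000 -400 2000 0")

```text
time_s: 18.4
position: [0.6484, -0.0608, 0.5612]
tcp_rot: [[0.876, -0.037, -0.481], [-0.046, -0.999, -0.008], [-0.48, 0.03, -0.877]]
force: [-0.1, -0.0, -0.9]
opening: 0.999
grasp_force: 0.0
```

>>> drive_tool(deltas="87 3000 -400 2000 0")

```text
time_s: 18.5
position: [0.6488, -0.0623, 0.5636]
tcp_rot: [[0.88, -0.038, -0.474], [-0.047, -0.999, -0.007], [-0.473, 0.028, -0.881]]
force: [-0.1, 0.3, -1.1]
opening: 0.997
grasp_force: 0.0
```

>>> drive_tool(deltas="87 3000 -400 2000 0")

```text
time_s: 18.6
position: [0.646, -0.0627, 0.5691]
tcp_rot: [[0.883, -0.04, -0.467], [-0.047, -0.999, -0.004], [-0.466, 0.026, -0.884]]
force: [-0.2, -0.2, 0.5]
opening: 0.997
grasp_force: 0.0
```

>>> drive_tool(deltas="87 3000 -400 2000 0")

```text
time_s: 18.7
position: [0.6438, -0.0632, 0.574]
tcp_rot: [[0.887, -0.041, -0.46], [-0.047, -0.999, -0.002], [-0.459, 0.024, -0.888]]
force: [0.1, 0.3, 0.3]
opening: 1.0
grasp_force: 0.0
```

>>> drive_tool(deltas="87 3000 -400 2000 0")

```text
time_s: 18.8
position: [0.6421, -0.0639, 0.5776]
tcp_rot: [[0.89, -0.043, -0.453], [-0.048, -0.999, 0.0], [-0.453, 0.021, -0.891]]
force: [0.8, 0.4, -0.9]
opening: 1.001
grasp_force: 0.0
```

```bash
python3 st.py
```

```text
18.8 [642.1 -63.9 577.6] z [-0.453  0.    -0.891] y [-0.043 -0.999  0.021] tilt 26.97 az 180.0 q [-12.8  41.7  12.6 -12.2 151.6  70.5] F [ 0.8  0.4 -0.9] 1.001068066465079 0.0
```

>>> drive_tool(deltas="87 -1000 200 3000 0")

```text
time_s: 18.9
position: [0.6303, -0.0663, 0.5983]
tcp_rot: [[0.902, -0.036, -0.43], [-0.046, -0.999, -0.014], [-0.429, 0.033, -0.903]]
force: [0.4, -0.0, -0.8]
opening: 1.0
grasp_force: 0.0
```

>>> drive_tool(deltas="87 -1000 200 3000 0")

```text
time_s: 19.0
position: [0.6138, -0.0674, 0.6284]
tcp_rot: [[0.92, -0.03, -0.392], [-0.046, -0.998, -0.032], [-0.39, 0.048, -0.92]]
force: [-0.3, -0.3, 0.6]
opening: 1.001
grasp_force: 0.0
```

>>> drive_tool(deltas="87 -1000 200 3000 0; 87 -1000 200 3000 0")

```text
time_s: 19.2
position: [0.5841, -0.0737, 0.6735]
tcp_rot: [[0.942, -0.02, -0.335], [-0.044, -0.997, -0.063], [-0.332, 0.074, -0.94]]
force: [-0.3, 0.5, 0.5]
opening: 0.996
grasp_force: 0.0
```

>>> drive_tool(deltas="87 -1000 200 3000 0; 87 -1000 200 3000 0")

```text
time_s: 19.4
position: [0.5532, -0.0822, 0.7121]
tcp_rot: [[0.958, -0.011, -0.288], [-0.04, -0.995, -0.095], [-0.285, 0.102, -0.953]]
force: [-0.5, 0.5, -1.0]
opening: 0.997
grasp_force: 0.0
```

>>> drive_tool(deltas="87 -1500 300 3000 0")

```text
time_s: 19.5
position: [0.5344, -0.0856, 0.7325]
tcp_rot: [[0.965, -0.005, -0.263], [-0.037, -0.993, -0.115], [-0.261, 0.121, -0.958]]
force: [1.5, 0.1, 0.0]
opening: 1.002
grasp_force: 0.0
```

>>> drive_tool(deltas="87 -1500 300 3000 0")

```text
time_s: 19.6
position: [0.5117, -0.0873, 0.7567]
tcp_rot: [[0.973, -0.0, -0.233], [-0.033, -0.99, -0.137], [-0.23, 0.141, -0.963]]
force: [0.6, 0.0, 0.1]
opening: 1.002
grasp_force: 0.0
```

```bash
python3 st.py
```

```text
19.6 [511.7 -87.3 756.7] z [-0.233 -0.137 -0.963] y [-0.    -0.99   0.141] tilt 15.67 az -149.5 q [-15.4  24.7  12.6 -24.1 151.6  55.2] F [0.6 0.  0.1] 1.0019518375156682 0.0
```

>>> drive_tool(deltas="87 0 0 0 -0.14; 87 0 0 0 -0.28; 87 0 0 0 -0.42; 87 0 0 0 -0.56; 87 0 0 0 -0.7; 87 0 0 0 -0.8; 87 -1500 300 3000 -0.8")

```text
time_s: 20.3
position: [0.5412, -0.0991, 0.7324]
tcp_rot: [[0.671, -0.717, -0.186], [-0.725, -0.688, 0.036], [-0.154, 0.111, -0.982]]
force: [0.0, -0.2, -0.5]
opening: 0.995
grasp_force: 0.0
```

>>> drive_tool(deltas="87 -1500 300 3000 0")

```text
time_s: 20.4
position: [0.5248, -0.098, 0.75]
tcp_rot: [[0.679, -0.717, -0.158], [-0.724, -0.69, 0.02], [-0.124, 0.101, -0.987]]
force: [0.5, -0.2, -0.6]
opening: 1.002
grasp_force: 0.0
```

>>> drive_tool(deltas="87 -1500 300 3000 0")

```text
time_s: 20.5
position: [0.503, -0.0943, 0.7743]
tcp_rot: [[0.685, -0.719, -0.117], [-0.724, -0.689, 0.0], [-0.081, 0.085, -0.993]]
force: [0.9, 0.7, 1.2]
opening: 1.001
grasp_force: 0.0
```

>>> drive_tool(deltas="87 -1500 300 3000 0")

```text
time_s: 20.6
position: [0.4822, -0.0914, 0.795]
tcp_rot: [[0.689, -0.721, -0.08], [-0.724, -0.69, -0.019], [-0.042, 0.071, -0.997]]
force: [0.1, 0.8, 0.4]
opening: 0.996
grasp_force: 0.0
```

>>> drive_tool(deltas="87 -1500 300 3000 0")

```text
time_s: 20.7
position: [0.4617, -0.0889, 0.8135]
tcp_rot: [[0.691, -0.721, -0.046], [-0.723, -0.69, -0.037], [-0.005, 0.059, -0.998]]
force: [0.4, -1.0, 0.7]
opening: 1.002
grasp_force: 0.0
```

>>> drive_tool(deltas="87 -1500 300 3000 0")

```text
time_s: 20.8
position: [0.441, -0.0866, 0.8306]
tcp_rot: [[0.692, -0.722, -0.014], [-0.721, -0.691, -0.056], [0.031, 0.049, -0.998]]
force: [-0.1, 0.0, 0.1]
opening: 0.997
grasp_force: 0.0
```

```bash
python3 st.py
```

```text
20.8 [441.  -86.6 830.6] z [-0.014 -0.056 -0.998] y [-0.722 -0.691  0.049] tilt 3.3 az -104.2 q [-23.1  15.2  12.5  -6.9 151.6 107. ] F [-0.1  0.   0.1] 0.9969570340801309 0.0
```

>>> drive_tool(deltas="87 10 1 -8 0.1; 87 35 3 -28 0.2; 87 70 6 -56 0.3; 87 105 9 -84 0.4; 87 140 12 -112 0.5; 87 175 15 -140 0.56; 87 210 18 -168 0.56; 87 245 21 -196 0.56; 87 280 24 -224 0.56; 87 315 27 -250 0.56; 87 350 30 -270 0.56; 87 380 30 -280 0.56")

```text
time_s: 22.0
position: [0.8022, -0.0558, 0.5286]
tcp_rot: [[0.97, -0.243, 0.027], [-0.241, -0.969, -0.056], [0.04, 0.048, -0.998]]
force: [0.1, 0.4, -0.2]
opening: 0.996
grasp_force: 0.0
```

>>> drive_tool(deltas="87 3000 -500 2500 0")

```text
time_s: 22.1
position: [0.8063, -0.0601, 0.5317]
tcp_rot: [[0.969, -0.242, 0.05], [-0.24, -0.969, -0.057], [0.062, 0.043, -0.997]]
force: [0.8, 0.1, -1.0]
opening: 1.0
grasp_force: 0.0
```

>>> drive_tool(deltas="87 3000 -500 2500 0")

```text
time_s: 22.2
position: [0.8093, -0.0655, 0.547]
tcp_rot: [[0.965, -0.245, 0.091], [-0.24, -0.969, -0.063], [0.103, 0.038, -0.994]]
force: [-0.5, -1.0, 0.2]
opening: 1.0
grasp_force: 0.0
```

>>> drive_tool(deltas="87 3000 -500 2500 0")

```text
time_s: 22.3
position: [0.8131, -0.0699, 0.5569]
tcp_rot: [[0.961, -0.246, 0.125], [-0.24, -0.969, -0.066], [0.137, 0.034, -0.99]]
force: [1.0, -0.5, 0.1]
opening: 0.998
grasp_force: 0.0
```

>>> drive_tool(deltas="87 3000 -500 2500 0")

```text
time_s: 22.4
position: [0.8181, -0.0741, 0.5634]
tcp_rot: [[0.957, -0.246, 0.155], [-0.238, -0.969, -0.069], [0.167, 0.029, -0.986]]
force: [0.0, 1.1, 0.3]
opening: 1.003
grasp_force: 0.0
```

>>> drive_tool(deltas="87 3000 -500 2500 0")

```text
time_s: 22.5
position: [0.8237, -0.0781, 0.5687]
tcp_rot: [[0.952, -0.246, 0.184], [-0.236, -0.969, -0.072], [0.196, 0.025, -0.98]]
force: [-1.1, -0.3, -0.3]
opening: 1.001
grasp_force: 0.0
```

>>> drive_tool(deltas="87 3000 -500 2500 0")

```text
time_s: 22.6
position: [0.8297, -0.0819, 0.5737]
tcp_rot: [[0.946, -0.245, 0.212], [-0.234, -0.969, -0.074], [0.224, 0.021, -0.974]]
force: [0.9, -0.4, 0.2]
opening: 1.001
grasp_force: 0.0
```

>>> drive_tool(deltas="87 3000 -500 2500 0")

```text
time_s: 22.7
position: [0.8358, -0.0856, 0.5788]
tcp_rot: [[0.94, -0.244, 0.24], [-0.232, -0.97, -0.077], [0.252, 0.017, -0.968]]
force: [0.2, -0.7, -0.8]
opening: 1.0
grasp_force: 0.0
```

```bash
python3 st.py
```

```text
22.7 [835.8 -85.6 578.8] z [ 0.24  -0.077 -0.968] y [-0.244 -0.97   0.017] tilt 14.62 az -17.8 q [-13.   39.9  12.5  -1.3 113.1  90.3] F [ 0.2 -0.7 -0.8] 1.0001233625355361 0.0
```

>>> drive_tool(deltas="87 3000 -500 2500 0")

```text
time_s: 22.8
position: [0.8421, -0.0891, 0.5841]
tcp_rot: [[0.932, -0.243, 0.269], [-0.229, -0.97, -0.08], [0.281, 0.013, -0.96]]
force: [-0.3, 0.3, -0.7]
opening: 0.996
grasp_force: 0.0
```

>>> drive_tool(deltas="87 3000 -500 2500 0")

```text
time_s: 22.9
position: [0.8484, -0.0926, 0.5897]
tcp_rot: [[0.923, -0.242, 0.298], [-0.227, -0.97, -0.083], [0.309, 0.009, -0.951]]
force: [-0.2, 0.0, -0.2]
opening: 0.999
grasp_force: 0.0
```

>>> drive_tool(deltas="87 3000 -500 2500 0")

```text
time_s: 23.0
position: [0.8548, -0.096, 0.5954]
tcp_rot: [[0.914, -0.24, 0.327], [-0.224, -0.971, -0.087], [0.338, 0.006, -0.941]]
force: [0.4, -0.2, 0.1]
opening: 1.003
grasp_force: 0.0
```

>>> drive_tool(deltas="87 3000 -500 2500 0.11")

```text
time_s: 23.1
position: [0.8622, -0.0975, 0.6018]
tcp_rot: [[0.923, -0.128, 0.363], [-0.117, -0.992, -0.052], [0.367, 0.006, -0.93]]
force: [0.6, -0.6, 0.1]
opening: 0.998
grasp_force: 0.0
```

>>> drive_tool(deltas="87 3000 -500 2500 0")

```text
time_s: 23.2
position: [0.8688, -0.1028, 0.6076]
tcp_rot: [[0.91, -0.133, 0.392], [-0.12, -0.991, -0.058], [0.396, 0.005, -0.918]]
force: [-0.3, 0.4, 0.5]
opening: 1.0
grasp_force: 0.0
```

>>> drive_tool(deltas="87 3000 -500 2500 0")

```text
time_s: 23.3
position: [0.8758, -0.1049, 0.6135]
tcp_rot: [[0.897, -0.134, 0.421], [-0.12, -0.991, -0.061], [0.425, 0.005, -0.905]]
force: [1.2, -0.1, 0.3]
opening: 0.999
grasp_force: 0.0
```

>>> drive_tool(deltas="87 3000 -500 2500 0")

```text
time_s: 23.4
position: [0.883, -0.1071, 0.6195]
tcp_rot: [[0.883, -0.133, 0.449], [-0.117, -0.991, -0.064], [0.454, 0.004, -0.891]]
force: [0.5, 0.2, 0.8]
opening: 1.0
grasp_force: 0.0
```

>>> drive_tool(deltas="87 3000 -500 2500 0")

```text
time_s: 23.5
position: [0.8902, -0.1095, 0.6255]
tcp_rot: [[0.869, -0.132, 0.478], [-0.114, -0.991, -0.068], [0.482, 0.004, -0.876]]
force: [-0.3, -0.1, 0.1]
opening: 0.998
grasp_force: 0.0
```

>>> drive_tool(deltas="87 3000 -500 2500 0")

```text
time_s: 23.6
position: [0.8976, -0.1121, 0.6315]
tcp_rot: [[0.853, -0.132, 0.505], [-0.111, -0.991, -0.071], [0.51, 0.004, -0.86]]
force: [-0.4, 0.6, -0.1]
opening: 1.002
grasp_force: 0.0
```

>>> drive_tool(deltas="87 3000 -500 2500 0")

```text
time_s: 23.7
position: [0.905, -0.1146, 0.6375]
tcp_rot: [[0.836, -0.132, 0.533], [-0.109, -0.991, -0.074], [0.538, 0.004, -0.843]]
force: [0.1, -0.2, -0.4]
opening: 0.999
grasp_force: 0.0
```

```bash
python3 st.py
```

```text
23.7 [ 905.  -114.6  637.5] z [ 0.533 -0.074 -0.843] y [-0.132 -0.991  0.004] tilt 32.53 az -7.9 q [-15.6  38.3  12.6   4.1  96.9  83.6] F [ 0.1 -0.2 -0.4] 0.9988199462266643 0.0
```

>>> drive_tool(deltas="87 3000 -500 2500 0")

```text
time_s: 23.8
position: [0.9125, -0.1171, 0.6436]
tcp_rot: [[0.818, -0.132, 0.559], [-0.107, -0.991, -0.078], [0.565, 0.004, -0.825]]
force: [0.3, -0.1, -0.1]
opening: 1.001
grasp_force: 0.0
```

>>> drive_tool(deltas="87 3000 -500 2500 0")

```text
time_s: 23.9
position: [0.92, -0.1195, 0.6496]
tcp_rot: [[0.8, -0.132, 0.585], [-0.104, -0.991, -0.081], [0.591, 0.004, -0.807]]
force: [-0.5, -0.3, 0.2]
opening: 0.996
grasp_force: 0.0
```

>>> drive_tool(deltas="87 3000 -500 2500 0")

```text
time_s: 24.0
position: [0.9276, -0.1219, 0.6556]
tcp_rot: [[0.781, -0.132, 0.611], [-0.101, -0.991, -0.084], [0.617, 0.004, -0.787]]
force: [-0.3, 0.1, -0.6]
opening: 0.998
grasp_force: 0.0
```

>>> drive_tool(deltas="87 3000 -500 2500 0")

```text
time_s: 24.1
position: [0.9351, -0.1242, 0.6617]
tcp_rot: [[0.76, -0.132, 0.636], [-0.099, -0.991, -0.088], [0.642, 0.004, -0.767]]
force: [-0.1, 0.6, -0.2]
opening: 1.0
grasp_force: 0.0
```

>>> drive_tool(deltas="87 3000 -500 2500 0")

```text
time_s: 24.2
position: [0.9427, -0.1265, 0.6679]
tcp_rot: [[0.739, -0.132, 0.66], [-0.096, -0.991, -0.091], [0.666, 0.004, -0.746]]
force: [-0.4, -0.1, -0.2]
opening: 1.001
grasp_force: 0.0
```

>>> drive_tool(deltas="87 3000 -500 2500 0")

```text
time_s: 24.3
position: [0.9502, -0.1287, 0.674]
tcp_rot: [[0.718, -0.132, 0.684], [-0.093, -0.991, -0.094], [0.69, 0.004, -0.724]]
force: [0.8, -0.1, 0.0]
opening: 0.999
grasp_force: 0.0
```

>>> drive_tool(deltas="87 -10 3 0 0.05; 87 -35 8 -5 0.1; 87 -75 16 -10 0.15; 87 -120 25 -15 0.2; 87 -165 35 -20 0.24; 87 -210 45 -25 0.24; 87 -255 55 -35 0.24; 87 -300 65 -45 0.24; 87 -345 75 -60 0.24; 87 -390 85 -75 0.24; 87 -430 95 -95 0.24; 87 -465 100 -120 0.24")

```text
time_s: 25.5
position: [0.4828, -0.0277, 0.5543]
tcp_rot: [[0.718, 0.108, 0.688], [0.083, -0.994, 0.069], [0.691, 0.007, -0.723]]
force: [-0.0, -1.1, -0.7]
opening: 1.0
grasp_force: 0.0
```

```bash
python3 st.py
```

```text
25.5 [482.8 -27.7 554.3] z [ 0.688  0.069 -0.723] y [ 0.108 -0.994  0.007] tilt 43.72 az 5.8 q [-33.8 -14.6  98.   29.4  63.5  44.5] F [-0.  -1.1 -0.7] 0.9995244710190964 0.0
```

Tilt is 43.7° with zero roll, az about 6°, and the flip is right. Descending in front of the box for a close measurement.

>>> drive_tool(deltas="87 0 0 -10 0; 87 0 0 -35 0; 87 0 0 -70 0; 87 0 0 -105 0; 87 0 0 -140 0; 87 0 0 -175 0; 70 0 0 -210 0; 55 0 0 -245 0; 45 0 0 -280 0; 45 0 0 -310 0; 45 0 0 -330 0; 45 0 0 -335 0")

```text
time_s: 26.7
position: [0.4854, -0.0301, 0.2172]
tcp_rot: [[0.722, 0.106, 0.684], [0.081, -0.994, 0.069], [0.687, 0.006, -0.726]]
force: [0.7, -0.1, -0.0]
opening: 0.565
grasp_force: 0.0
```

```bash
python3 st.py; python3 - <<'E'
from h import *
M=model('wrist');im=snap('wrist','w3')
np.savez('pics/w3.npz',K=M[0],d=M[1],T=M[2])
E
```

```text
26.7 [485.4 -30.1 217.2] z [ 0.684  0.069 -0.726] y [ 0.106 -0.994  0.006] tilt 43.42 az 5.7 q [-33.7  16.7 134.4 104.7  26.8 -47.8] F [ 0.7 -0.1 -0. ] 0.5652366436209212 0.0
```

View pics/w3.png

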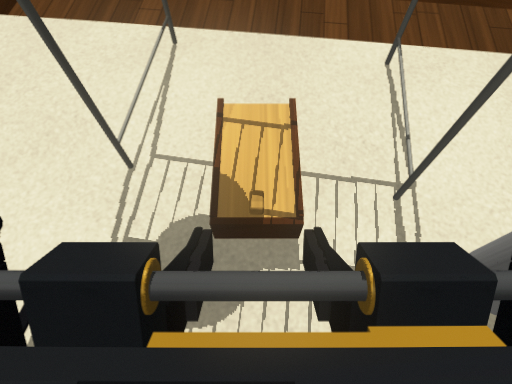

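The view is now upright. The box side walls run from (218,100) to (211,220) and from (296,100) to (301,220), the front face bottom is at row 236, and the grip's top is at about (257,198). I'll fit the box's centre line from the side edges.

```bash
cat > meas.py <<'E'
from h import *
f=np.load('pics/w3.npz');M=(f['K'],f['d'],f['T']);im=cv2.imread('pics/w3.png')
hsv=cv2.cvtColor(im,cv2.COLOR_BGR2HSV)
dk=((im.max(2)<110)&(hsv[:,:,1]>90))
L=[];Rr=[]
for r in range(112,205,3):
    cl=np.where(dk[r,200:235])[0]; cr=np.where(dk[r,285:312])[0]
    if len(cl): L.append((200+cl.min()-.5,r))
    if len(cr): Rr.append((285+cr.max()+.5,r))
fits=[]
for e,n in((L,'L'),(Rr,'R')):
    Pw=onz(M,e,.053)[:,:2]; c=np.median(Pw,0);
    p=np.polyfit(Pw[:,0],Pw[:,1],1)
    for _ in range(3):
        res=Pw[:,1]-np.polyval(p,Pw[:,0]); k=abs(res)<.002; p=np.polyfit(Pw[k,0],Pw[k,1],1)
    print(n,len(e),k.sum(),'yaw',np.degrees(np.arctan(p[0])).round(2),'y@.6 %.4f y@.65 %.4f'%(np.polyval(p,.6),np.polyval(p,.65)));fits.append(p)
col=im[:, 240].astype(int)
for c in (230,257,285): print(c,[(r,tuple(im[r,c])) for r in range(186,244,2)])
print([(c,tuple(im[198,c])) for c in range(244,272)])
print('front bottom',onz(M,[(212,237),(301,237)],0).round(4).tolist(),'top',onz(M,[(212,219),(301,219)],.049).round(4).tolist(),'grip',onz(M,[(257,198)],.067).round(4).tolist())
E
python3 meas.py
```

```text
L 31 31 yaw 6.0 y@.6 0.0347 y@.65 0.0399
R 31 31 yaw 6.34 y@.6 -0.0683 y@.65 -0.0627
230 [(186, (np.uint8(53), np.uint8(101), np.uint8(131))), (188, (np.uint8(55), np.uint8(101), np.uint8(132))), (190, (np.uint8(54), np.uint8(100), np.uint8(130))), (192, (np.uint8(53), np.uint8(101), np.uint8(129))), (194, (np.uint8(54), np.uint8(101), np.uint8(130))), (196, (np.uint8(54), np.uint8(100), np.uint8(130))), (198, (np.uint8(54), np.uint8(99), np.uint8(129))), (200, (np.uint8(54), np.uint8(100), np.uint8(129))), (202, (np.uint8(53), np.uint8(100), np.uint8(128))), (204, (np.uint8(54), np.uint8(101), np.uint8(130))), (206, (np.uint8(53), np.uint8(99), np.uint8(128))), (208, (np.uint8(53), np.uint8(99), np.uint8(128))), (210, (np.uint8(54), np.uint8(100), np.uint8(128))), (212, (np.uint8(53), np.uint8(99), np.uint8(127))), (214, (np.uint8(53), np.uint8(100), np.uint8(127))), (216, (np.uint8(53), np.uint8(99), np.uint8(127))), (218, (np.uint8(27), np.uint8(43), np.uint8(60))), (220, (np.uint8(25), np.uint8(40), np.uint8(55))), (222, (np.uint8(27), np.uint8(41), np.uint8(56))), (224, (np.uint
[... 4466 characters left out ...]
142), np.uint8(183))), (262, (np.uint8(64), np.uint8(128), np.uint8(165))), (263, (np.uint8(50), np.uint8(100), np.uint8(129))), (264, (np.uint8(86), np.uint8(173), np.uint8(218))), (265, (np.uint8(89), np.uint8(174), np.uint8(220))), (266, (np.uint8(85), np.uint8(168), np.uint8(213))), (267, (np.uint8(83), np.uint8(165), np.uint8(211))), (268, (np.uint8(87), np.uint8(171), np.uint8(217))), (269, (np.uint8(90), np.uint8(178), np.uint8(224))), (270, (np.uint8(92), np.uint8(181), np.uint8(227))), (271, (np.uint8(93), np.uint8(182), np.uint8(228)))]
front bottom [[0.5576, 0.0334, 0.0], [0.5695, -0.0758, 0.0]] top [[0.5622, 0.0284, 0.049], [0.573, -0.0695, 0.049]] grip [[0.5847, -0.0191, 0.067]]
```

The measurements agree: box origin (0.648,-0.0116), yaw 6.2°, grip at (0.5845,-0.019). Moving to straddle the grip.

>>> drive_tool(deltas="45 8 1 -8 0; 42 25 3 -28 0; 40 50 6 -55 0; 40 72 8 -82 0; 40 90 10 -105 0; 40 98 12 -125 0; 40 102 12 -140 0; 40 105 12 -150 0; 40 105 12 -157 0; 40 105 12 -157 0")

```text
time_s: 27.75
position: [0.5897, -0.0169, 0.0609]
tcp_rot: [[0.721, 0.107, 0.684], [0.08, -0.994, 0.071], [0.688, 0.004, -0.726]]
force: [-0.6, -0.1, -0.4]
opening: 0.464
grasp_force: 0.0
```

```bash
python3 st.py; python3 - <<'E'
from h import *
im=snap('wrist','w4');cv2.imwrite('pics/w4c.png',cv2.resize(im[130:330,130:390,::-1],None,fx=3,fy=3))
E
```

```text
27.75 [589.7 -16.9  60.9] z [ 0.684  0.071 -0.726] y [ 0.107 -0.994  0.004] tilt 43.46 az 6.0 q [-22.7  45.4 125.8 145.8  35.9 -83.1] F [-0.6 -0.1 -0.4] 0.4640803915440983 0.0
```

View pics/w4c.png

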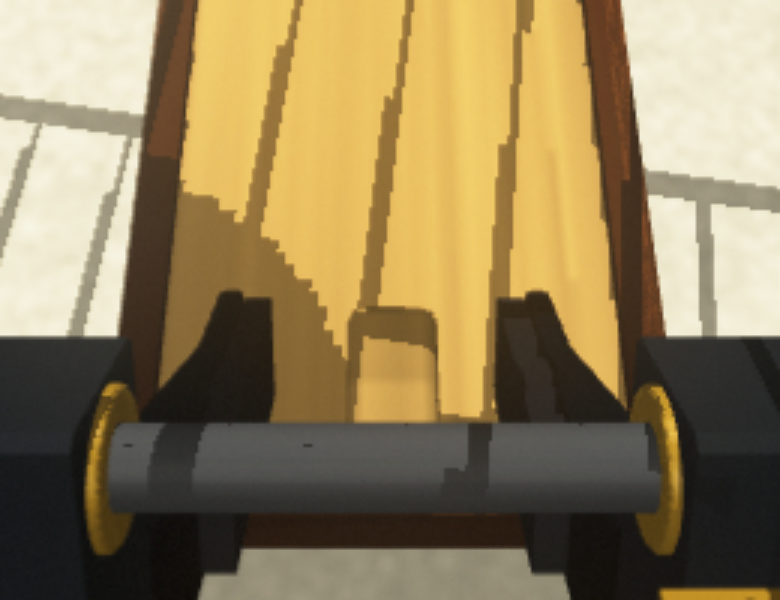

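The fingers straddle the grip: inner edges at 272 and 495 in the crop (middle 384), with the grip middle at 394. I'll shift 2 mm right, 2 mm down, and close.

>>> drive_tool(deltas="40 1 -2 -2 0; 30 1 -2 -2 0; 20 1 -2 -2 0; 10 1 -2 -2 0; 10 1 -2 -2 0; 10 1 -2 -2 0; 10 1 -2 -2 0")

```text
time_s: 28.5
position: [0.5905, -0.0184, 0.0598]
tcp_rot: [[0.72, 0.109, 0.685], [0.082, -0.994, 0.072], [0.689, 0.004, -0.725]]
force: [-0.9, 2.1, 2.1]
opening: 0.179
grasp_force: 30.0
```

```bash
python3 st.py
```

```text
28.5 [590.5 -18.4  59.8] z [ 0.685  0.072 -0.725] y [ 0.109 -0.994  0.004] tilt 43.54 az 6.0 q [-22.9  45.6 125.7 145.6  36.1 -83.2] F [-0.9  2.1  2.1] 0.17942473746386636 29.999228417873383
```

Gripped: the opening is 15.6 mm, matching the 16 mm block. Sliding the cover back along the box axis.

>>> drive_tool(deltas="10 3 0.3 0 0; 10 7 0.8 0 0; 10 15 1.6 0 0; 10 28 3 0 0; 10 42 4.5 0 0; 10 56 6.1 0 0; 10 70 7.6 0 0; 10 84 9.1 0 0; 10 95 10.3 0 0; 10 103 11.2 0 0; 10 108 11.7 0 0; 10 111 12 0 0")

```text
time_s: 29.7
position: [0.7018, -0.0061, 0.0599]
tcp_rot: [[0.72, 0.109, 0.685], [0.082, -0.994, 0.072], [0.689, 0.004, -0.725]]
force: [-2.0, 5.0, 4.6]
opening: 0.177
grasp_force: 30.0
```

>>> drive_tool(deltas="10 2 0.2 0 0; 10 3 0.3 0 0; 10 4 0.4 0 0; 10 4 0.4 0 0")

```text
time_s: 30.1
position: [0.7049, -0.0058, 0.0599]
tcp_rot: [[0.721, 0.109, 0.685], [0.081, -0.994, 0.072], [0.689, 0.004, -0.725]]
force: [-4.7, 4.4, 6.2]
opening: 0.18
grasp_force: 30.0
```

```bash
python3 st.py
```

```text
30.1 [704.9  -5.8  59.9] z [ 0.685  0.072 -0.725] y [ 0.109 -0.994  0.004] tilt 43.52 az 6.0 q [-16.1  45.7 109.2 136.2  22.  -65.1] F [-4.7  4.4  6.2] 0.17974876087799055 30.004872679710388
```

>>> drive_tool(deltas="10 1 0.1 0 0; 10 1.5 0.1 0 0; 10 1.5 0.1 0 0")

```text
time_s: 30.4
position: [0.705, -0.0058, 0.0598]
tcp_rot: [[0.722, 0.108, 0.683], [0.081, -0.994, 0.071], [0.687, 0.004, -0.727]]
force: [-10.0, 4.7, 10.5]
opening: 0.18
grasp_force: 30.0
```

```bash
python3 st.py
```

```text
30.4 [705.   -5.8  59.8] z [ 0.683  0.071 -0.727] y [ 0.108 -0.994  0.004] tilt 43.4 az 6.0 q [-16.1  45.7 109.1 135.9  21.8 -64.8] F [-10.    4.7  10.5] 0.17965498543744593 30.014014542102814
```

The cover is fully back: 115 mm travelled and the force rises against the stop. Releasing, backing out along the tool axis, and heading to scoop A.

>>> drive_tool(deltas="20 -1.5 -0.1 0 0; 40 -1.5 -0.1 0 0; 45 -1.5 -0.1 0 0; 45 -3 0 4 0; 45 -15 -1 16 0; 45 -40 -4 42 0; 45 -70 -7 75 0; 45 -100 -8 108 0; 45 -130 0 138 -0.05; 45 -155 25 165 -0.1; 45 -175 60 185 -0.17; 45 -195 100 195 -0.25")

```text
time_s: 31.6
position: [0.545, 0.0376, 0.2441]
tcp_rot: [[0.704, -0.048, 0.709], [-0.02, -0.999, -0.047], [0.71, 0.019, -0.704]]
force: [0.8, -0.3, -0.0]
opening: 0.522
grasp_force: 0.0
```

>>> drive_tool(deltas="45 -15 42 0 0; 45 -30 84 -5 0; 45 -43 126 -12 0; 45 -56 166 -20 0; 45 -68 200 -25 0; 45 -77 223 -28 0; 45 -82 236 -30 0; 45 -85 240 -30 0; 45 -85 240 -30 0")

```text
time_s: 32.5
position: [0.4736, 0.2524, 0.2176]
tcp_rot: [[0.704, -0.053, 0.708], [-0.025, -0.998, -0.05], [0.709, 0.017, -0.705]]
force: [1.1, 1.0, -0.3]
opening: 0.512
grasp_force: 0.0
```

```bash
python3 st.py; python3 - <<'E'
from h import *
M=model('wrist');im=snap('wrist','w5')
np.savez('pics/w5.npz',K=M[0],d=M[1],T=M[2])
b=snap('top','t5');Mt=model('top')
def scoop(im,M,sl,thr=45):
    k=np.zeros(im.shape[:2],np.uint8);k[sl]=(im[sl].max(2)<thr)*255
    n,l,st,ce=cv2.connectedComponentsWithStats(k)
    for i in range(1,n):
        if st[i,4]>80:
            ys,xs=np.where(l==i);P=onz(M,np.c_[xs,ys],.031)[:,:2]*1000;c=P.mean(0);u,s,v=np.linalg.svd(P-c,full_matrices=False);t=(P-c)@v[0]
            print(st[i].tolist(),c.round(),v[0].round(3),t.min().round(),t.max().round())
print('wrist');scoop(im,M,np.s_[0:240,:])
print('top');scoop(b,Mt,np.s_[185:245,140:215])
E
```

```text
32.5 [473.6 252.4 217.6] z [ 0.708 -0.05  -0.705] y [-0.053 -0.998  0.017] tilt 45.21 az -4.0 q [  28.7   22.2  122.7  257.9   23.1 -143.9] F [ 1.1  1.  -0.3] 0.511990156807876 0.0
wrist
[380, 102, 132, 130, 7847] [628.  -3.] [-0.963 -0.27 ] -127.0 80.0
[0, 136, 64, 8, 198] [700. 539.] [-0.139 -0.99 ] -45.0 43.0
top
[140, 196, 24, 49, 330] [499. 324.] [-0.968  0.25 ] -58.0 81.0
[190, 220, 15, 25, 199] [465. 202.] [-0.98  0.2 ] -29.0 41.0
[166, 226, 13, 19, 112] [443. 269.] [-0.999  0.042] -32.0 18.0
```

View pics/w5.png

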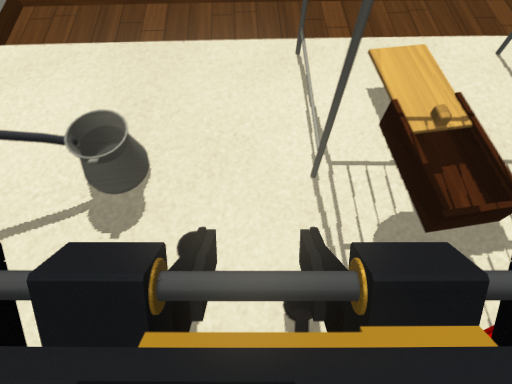

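The wrist view shows the cover fully open, with the grip at (440,115) and the box interior empty. Scoop A's cup is at (193,245), behind a finger. The arm stopped short of its target because j4 is near its limit at this height, so I'll check a lower approach with the fitted kinematics.

```bash
python3 - <<'E'
from feas import *
q0=[28.7,22.2,122.7,257.9,23.1,-143.9]
print(fk(P,q0,S)[0].round(4))
sg=np.array([.489,.322,.0295])
for az in(-8.5,-4):
  for t in (43.5,45.2):
    z=Ro.from_euler('z',az,degrees=True).apply([np.sin(np.radians(t)),0,-np.cos(np.radians(t))])
    for lab,x in(('grasp',sg+.012*z),('up25',sg+.012*z+[0,0,.025]),('up60',sg+.012*z+[0,0,.06]),('up100',sg+.012*z+[0,0,.1]),('back60',sg-.048*z)):
        o=ik(x,tool(t,az,-1),[[36,45,115,239,35,-108],q0]);print(az,t,lab,x.round(4),'%.0e'%o.cost,o.x.round(0))
E
```

```text
[0.4731 0.2518 0.2173]
-8.5 43.5 grasp [0.4972 0.3208 0.0208] 2e-30 [  36.   50.  115.  240.   34. -109.]
-8.5 43.5 up25 [0.4972 0.3208 0.0458] 2e-30 [  36.   47.  115.  244.   33. -114.]
-8.5 43.5 up60 [0.4972 0.3208 0.0808] 1e-30 [  36.   43.  115.  251.   31. -122.]
-8.5 43.5 up100 [0.4972 0.3208 0.1208] 3e-23 [  36.   37.  114.  260.   30. -133.]
-8.5 43.5 back60 [0.4563 0.3269 0.0643] 2e-26 [  41.   45.  118.  248.   34. -114.]
-8.5 45.2 grasp [0.4974 0.3207 0.021 ] 1e-30 [  37.   51.  115.  238.   37. -106.]
-8.5 45.2 up25 [0.4974 0.3207 0.046 ] 1e-30 [  37.   48.  115.  242.   35. -111.]
-8.5 45.2 up60 [0.4974 0.3207 0.081 ] 2e-30 [  37.   43.  115.  248.   33. -118.]
-8.5 45.2 up100 [0.4974 0.3207 0.121 ] 4e-30 [  37.   38.  115.  256.   31. -128.]
-8.5 45.2 back60 [0.4553 0.327  0.0633] 1e-29 [  41.   46.  118.  246.   36. -111.]
-4 43.5 grasp [0.4972 0.3214 0.0208] 2e-30 [  35.   50.  117.  230.   34. -104.]
-4 43.5 up25 [0.4972 0.3214 0.0458] 9e-21 [  35.   47.  117.  234.   32. -109.]
-4 43.5 up60 [0.4972 0.3214 0.0808] 1e-30 [  35.   42.  117.  241.   30. -117.]
-4 43.5 up100 [0.4972 0.3214 0.1208] 3e-28 [  35.   37.  116.  251.   27. -128.]
-4 43.5 back60 [0.456  0.3243 0.0643] 1e-23 [  39.   45.  120.  237.   34. -109.]
-4 45.2 grasp [0.4975 0.3214 0.021 ] 7e-27 [  35.   51.  117.  229.   37. -102.]
-4 45.2 up25 [0.4975 0.3214 0.046 ] 2e-30 [  35.   48.  117.  232.   35. -106.]
-4 45.2 up60 [0.4975 0.3214 0.081 ] 1e-26 [  35.   43.  117.  238.   32. -113.]
-4 45.2 up100 [0.4975 0.3214 0.121 ] 7e-26 [  35.   38.  117.  247.   29. -124.]
-4 45.2 back60 [0.455  0.3244 0.0633] 5e-31 [  39.   46.  121.  235.   36. -106.]
```

>>> drive_tool(deltas="45 3 8 -8 0; 45 8 22 -25 0; 45 14 40 -50 0; 45 19 56 -75 0; 45 23 66 -95 0; 45 24 69 -115 -0.02; 45 24 69 -135 -0.05; 45 24 69 -150 -0.07; 45 24 69 -156 -0.08; 45 24 69 -156 -0.08")

```text
time_s: 33.6
position: [0.4979, 0.3209, 0.0604]
tcp_rot: [[0.702, -0.129, 0.7], [-0.078, -0.992, -0.104], [0.708, 0.019, -0.706]]
force: [-0.8, -0.4, -0.6]
opening: 0.52
grasp_force: 0.0
```

```bash
python3 st.py; python3 - <<'E'
from h import *
M=model('wrist');im=snap('wrist','w6');np.savez('pics/w6.npz',K=M[0],d=M[1],T=M[2])
s=bot.read_state();R=np.array(s['tcp_rot']);print('TCP px',proj(M,[s['position']]).round(1))
bl=(im.max(2)<48)
for r in range(150,250,6):
    c=np.where(bl[r])[0]
    runs=np.split(c,np.where(np.diff(c)>2)[0]+1) if len(c) else []
    print(r,[(int(x[0]),int(x[-1])) for x in runs if len(x)>4])
E
```

```text
33.6 [497.9 320.9  60.4] z [ 0.7   -0.104 -0.706] y [-0.129 -0.992  0.019] tilt 45.09 az -8.5 q [  37.    45.9  115.5  244.1   34.1 -115.5] F [-0.8 -0.4 -0.6] 0.5197424583089318 0.0
TCP px [[258.5 243.7]]
150 []
156 []
162 []
168 []
174 []
180 []
186 []
192 []
198 []
204 []
210 [(252, 271)]
216 [(241, 271)]
222 [(268, 277)]
228 [(235, 244), (265, 275)]
234 [(241, 245), (265, 269)]
240 [(255, 265)]
246 [(65, 147), (256, 265), (374, 462)]
```

```bash
python3 - <<'E'
from h import *
f=np.load('pics/w6.npz');M=(f['K'],f['d'],f['T']);im=cv2.imread('pics/w6.png')
g=im.max(2);bl=g<100
for r in range(200,252,4):
    c=np.where(bl[r,215:305])[0]+215
    runs=np.split(c,np.where(np.diff(c)>2)[0]+1) if len(c) else []
    o=[(int(x[0]),int(x[-1])) for x in runs if len(x)>3]
    print(r,o,[(onz(M,[((a+b)/2,r)],.032)[0,:2]*1000).round(1).tolist() for a,b in o])
E
```

```text
200 [(227, 283)] [[539.2, 317.5]]
204 [(227, 283)] [[536.2, 317.8]]
208 [(228, 282)] [[533.2, 318.2]]
212 [(230, 281)] [[530.3, 318.2]]
216 [(231, 279)] [[527.5, 318.9]]
220 [(232, 278)] [[524.6, 319.3]]
224 [(233, 277)] [[521.8, 319.6]]
228 [(234, 275)] [[519.1, 320.3]]
232 [(237, 272), (301, 304)] [[516.4, 320.6], [512.6, 290.0]]
236 [(242, 268), (300, 304)] [[513.6, 320.7], [510.0, 290.8]]
240 [(244, 266), (300, 304)] [[511.0, 321.0], [507.3, 291.4]]
244 [(244, 266), (300, 304)] [[508.3, 321.3], [504.7, 291.9]]
248 [(244, 266), (300, 304)] [[505.7, 321.7], [502.1, 292.4]]
```

The handle (14 mm wide, 22 px) and cup are clear in the numbers: the handle line passes (505.7,321.7) to (538,317.6), yaw about −7°. Descending with a small correction and gripping.

>>> drive_tool(deltas="45 -1 1 -6 0; 45 -2 2 -15 0.02; 45 -3 2 -25 0.02; 45 -3 2 -34 0.02; 45 -3 2 -39 0.02; 40 -3 2 -39 0.02; 30 -3 2 -39 0.02; 20 -3 2 -39 0.02; 8 -3 2 -39 0.02; 8 -3 2 -39 0.02; 8 -3 2 -39 0.02; 8 -3 2 -39 0.02")

```text
time_s: 34.85
position: [0.4951, 0.3237, 0.0219]
tcp_rot: [[0.703, -0.108, 0.703], [-0.064, -0.994, -0.089], [0.709, 0.018, -0.705]]
force: [-0.3, 0.6, 0.7]
opening: 0.156
grasp_force: 30.0
```

```bash
python3 st.py
```

```text
34.85 [495.1 323.7  21.9] z [ 0.703 -0.089 -0.705] y [-0.108 -0.994  0.018] tilt 45.16 az -7.2 q [  37.1   50.9  115.8  236.2   36.6 -107. ] F [-0.3  0.6  0.7] 0.15633440425908737 30.000161449424922
```

Grip is firm at 13.6 mm. Lifting and carrying the scoop to in front of the box, turning to the box's heading.

>>> drive_tool(deltas="8 0 0 8 0; 8 0 0 28 0.03; 8 0 -5 55 0.06; 8 0 -20 80 0.1; 8 2 -50 95 0.14; 8 5 -88 103 0.18; 8 9 -128 103 0.22; 8 13 -168 103 0.234; 8 18 -208 103 0.234; 8 23 -248 103 0.234; 8 28 -288 103 0.234; 8 33 -320 103 0.234")

```text
time_s: 36.05
position: [0.5281, 0.0006, 0.1248]
tcp_rot: [[0.699, 0.122, 0.705], [0.1, -0.992, 0.073], [0.709, 0.019, -0.705]]
force: [1.3, 0.3, -0.2]
opening: 0.157
grasp_force: 30.0
```

```bash
python3 st.py; python3 - <<'E'
from h import *
M=model('wrist');im=snap('wrist','w7');s=bot.read_state();R=np.array(s['tcp_rot']);p=s['position']
g=im.max(2);zz=p[2]-.0219+.032
h=R[:,2].copy();h[2]=0;h/=np.linalg.norm(h);lt=np.cross([0,0,1],h)
for r in range(160,252,6):
    c=np.where(g[r,205:315]<80)[0]+205
    runs=np.split(c,np.where(np.diff(c)>2)[0]+1) if len(c) else []
    o=[(int(x[0]),int(x[-1])) for x in runs if len(x)>8]
    print(r,o,[((d:=onz(M,[((a+b)/2,r)],zz)[0]-p)@h*1000//.1*.1,(d@lt*1000).round(1)) for a,b in o])
E
```

```text
36.05 [528.1   0.6 124.8] z [ 0.705  0.073 -0.705] y [ 0.122 -0.992  0.019] tilt 45.14 az 5.9 q [-24.7  37.  135.3 144.7  38.7 -85.3] F [ 1.3  0.3 -0.2] 0.15664698052891332 29.998458861373365
160 [(226, 314)] [(np.float64(45.800000000000004), np.float64(0.9))]
166 [(225, 314)] [(np.float64(41.7), np.float64(1.1))]
172 [(226, 314)] [(np.float64(37.7), np.float64(0.8))]
178 [(228, 289)] [(np.float64(33.4), np.float64(7.2))]
184 [(228, 287)] [(np.float64(29.5), np.float64(7.7))]
190 [(228, 286)] [(np.float64(25.700000000000003), np.float64(7.8))]
196 [(228, 286)] [(np.float64(22.0), np.float64(7.7))]
202 [(228, 285)] [(np.float64(18.3), np.float64(7.9))]
208 [(227, 276)] [(np.float64(14.600000000000001), np.float64(10.4))]
214 [(227, 237), (245, 270)] [(np.float64(10.700000000000001), np.float64(20.6)), (np.float64(11.200000000000001), np.float64(7.1))]
220 [(226, 237), (245, 271)] [(np.float64(7.2), np.float64(20.6)), (np.float64(7.800000000000001), np.float64(6.7))]
226 [(225, 271)] [(np.float64(4.2), np.float64(11.8))]
232 [(225, 288)] [(np.float64(1.0), np.float64(7.3))]
238 [(225, 290)] [(np.float64(-2.2), np.float64(6.7))]
244 [(205, 218), (225, 314)] [(np.float64(-6.300000000000001), np.float64(29.8)), (np.float64(-5.2), np.float64(0.5))]
250 [(205, 218), (221, 314)] [(np.float64(-9.4), np.float64(29.5)), (np.float64(-8.4), np.float64(1.5))]
```

The arm was still moving at that capture, so the lateral numbers are skewed. I'll move to the box axis, let it settle, and look properly.

>>> drive_tool(deltas="8 0 -12 0 0; 8 0 -22 0 0; 8 0 -25 0 0; 8 0 -25 0 0; 8 0 -25 0 0")

```text
time_s: 36.6
position: [0.5278, -0.0207, 0.1249]
tcp_rot: [[0.698, 0.126, 0.705], [0.102, -0.992, 0.076], [0.709, 0.018, -0.705]]
force: [-0.4, 0.5, -1.1]
opening: 0.155
grasp_force: 30.0
```

```bash
python3 st.py; python3 - <<'E'
from h import *
M=model('wrist');im=snap('wrist','w8');np.savez('pics/w8.npz',K=M[0],d=M[1],T=M[2]);s=bot.read_state();R=np.array(s['tcp_rot']);p=s['position']
h=R[:,2].copy();h[2]=0;h/=np.linalg.norm(h)
g=p-.012*R[:,2]; zc=p[2]-.0219
ax=g+h*.05;
for n,q in(('axis rim',[ax[0],ax[1],zc+.032]),('axis bottom',[ax[0],ax[1],zc]),('front rim',[*(ax+h*.02)[:2],zc+.032]),('rear rim',[*(ax-h*.02)[:2],zc+.032]),('TCP',p)): print(n,proj(M,[q]).round(1))
cv2.imwrite('pics/w8c.png',cv2.resize(im[110:270,170:350,::-1],None,fx=3.6,fy=3.6,interpolation=cv2.INTER_CUBIC))
E
```

```text
36.6 [527.8 -20.7 124.9] z [ 0.705  0.076 -0.705] y [ 0.126 -0.992  0.018] tilt 45.13 az 6.2 q [-28.6  36.9 135.  139.7  38.7 -84.1] F [-0.4  0.5 -1.1] 0.1553934763912221 29.9998706812039
axis rim [[260.2 169.6]]
axis bottom [[258.9 195.6]]
front rim [[260.7 141.4]]
rear rim [[259.7 200.8]]
TCP [[258.6 244.9]]
```

View pics/w8c.png

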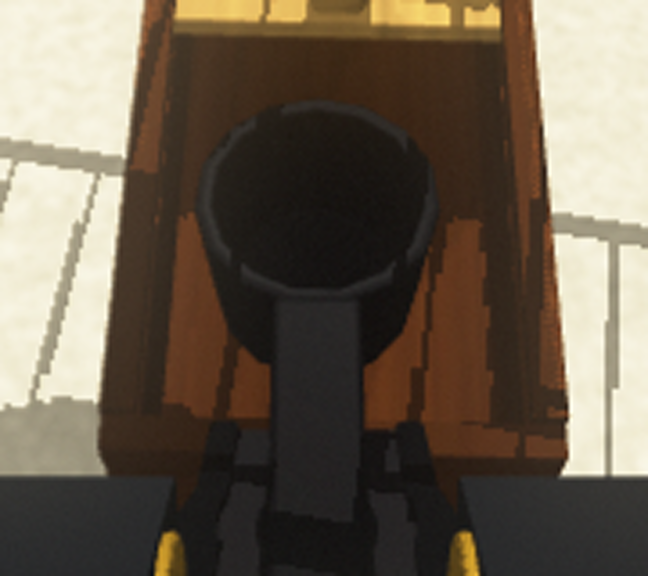

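The picture shows the scoop level in the grip, its cup rim centred at (316,200) in the crop and the handle straight back to the fingers, with the open box behind it. From the rim position the cup's axis is about 45 mm ahead of the TCP. Moving in over the opening and lowering.

>>> drive_tool(deltas="8 10 0.5 0 0; 8 30 1.5 0 0; 8 55 3 0 0; 8 75 4.5 0 0; 8 84 5 -8 0; 8 84 5 -25 0; 8 84 5 -45 0; 8 84 5 -62 0; 8 84 5 -77 0; 8 84 5 -88 0; 8 84 5 -94 0; 8 84 5 -95 0")

```text
time_s: 37.85
position: [0.6116, -0.016, 0.0286]
tcp_rot: [[0.699, 0.125, 0.704], [0.101, -0.992, 0.076], [0.708, 0.017, -0.706]]
force: [0.8, 0.1, -0.1]
opening: 0.161
grasp_force: 30.0
```

```bash
python3 st.py
```

```text
37.85 [611.6 -16.   28.6] z [ 0.704  0.076 -0.706] y [ 0.125 -0.992  0.017] tilt 45.05 az 6.2 q [-21.8  50.8 123.2 148.7  39.9 -87. ] F [ 0.8  0.1 -0.1] 0.1614647641217709 29.999963804148138
```

>>> drive_tool(deltas="8 0 0 -1 0; 8 0 0 -1.5 0; 8 0 0 -2 0; 8 0 0 -2 0")

```text
time_s: 38.25
position: [0.6122, -0.0164, 0.0282]
tcp_rot: [[0.698, 0.125, 0.705], [0.101, -0.992, 0.076], [0.709, 0.019, -0.705]]
force: [-0.2, 0.4, 0.1]
opening: 0.156
grasp_force: 30.0
```

```bash
python3 st.py
```

```text
38.25 [612.2 -16.4  28.2] z [ 0.705  0.076 -0.705] y [ 0.125 -0.992  0.019] tilt 45.18 az 6.1 q [-21.9  50.9 123.2 148.9  40.1 -87.2] F [-0.2  0.4  0.1] 0.15578441300898047 29.999999413266778
```

>>> drive_tool(deltas="8 0 0 -0.7 0; 8 0 0 -1.4 0; 8 0 0 -1.4 0")

```text
time_s: 38.55
position: [0.6122, -0.0164, 0.0267]
tcp_rot: [[0.698, 0.125, 0.706], [0.101, -0.992, 0.076], [0.709, 0.018, -0.705]]
force: [-1.4, 0.5, 2.6]
opening: 0.159
grasp_force: 30.0
```

```bash
python3 st.py; python3 st.py
```

```text
38.55 [612.2 -16.4  26.7] z [ 0.706  0.076 -0.705] y [ 0.125 -0.992  0.018] tilt 45.21 az 6.1 q [-21.9  51.2 123.2 149.   40.3 -87.4] F [-1.4  0.5  2.6] 0.1586086550823878 30.000356580130756
38.55 [612.2 -16.4  26.7] z [ 0.706  0.076 -0.705] y [ 0.125 -0.992  0.018] tilt 45.21 az 6.1 q [-21.9  51.2 123.2 149.   40.3 -87.4] F [-1.4  0.5  2.6] 0.1586086550823878 30.000356580130756
```

The scoop touches the floor (2.6 N), at the expected height. Opening and lifting out.

>>> drive_tool(deltas="20 0 0 0 0; 30 0 0 0 0; 36 0 0 0 0; 36 0 0 0 0; 36 0 0 4 0; 36 0 0 12 0; 36 0 0 25 0; 36 -3 0 42 0; 36 -6 0 58 0; 40 -6 0 66 0; 40 -6 0 68 0; 40 -6 0 68 0")

```text
time_s: 39.75
position: [0.6063, -0.0164, 0.0947]
tcp_rot: [[0.698, 0.125, 0.705], [0.101, -0.992, 0.076], [0.709, 0.019, -0.705]]
force: [-0.3, 0.4, -0.3]
opening: 0.455
grasp_force: 0.0
```

```bash
python3 st.py; python3 - <<'E'
from h import *
M=model('wrist');im=snap('wrist','w9');np.savez('pics/w9.npz',K=M[0],d=M[1],T=M[2])
b=snap('top','t9')
BO=np.array([.648,-.0116]);a=np.radians(6.2);h=np.array([np.cos(a),np.sin(a)]);l=np.array([-h[1],h[0]])
for z in (.037,):
    ax=BO+h*.009
    for n,o in(('axis',0),('front',.02),('rear',-.02)):print(n,proj(M,[[*(ax+h*o),z]]).round(1))
g=im.max(2);sat=cv2.cvtColor(im,cv2.COLOR_RGB2HSV)[:,:,1]
k=(g<70)&(sat<70)
for r in range(90,245,8):
    c=np.where(k[r,190:330])[0]+190
    runs=np.split(c,np.where(np.diff(c)>2)[0]+1) if len(c) else []
    print(r,[(int(x[0]),int(x[-1]),((onz(M,[((x[0]+x[-1])/2,r)],.037)[0,:2]-BO)@np.c_[h,l]*1000).round(0).tolist()) for x in runs if len(x)>7])
E
```

```text
39.75 [606.3 -16.4  94.7] z [ 0.705  0.076 -0.705] y [ 0.125 -0.992  0.019] tilt 45.18 az 6.1 q [-22.2  41.  124.  141.4  32.6 -78.4] F [-0.3  0.4 -0.3] 0.4547349350797486 0.0
axis [[257.9 206.4]]
front [[258.3 183.8]]
rear [[257.4 230.9]]
90 []
98 []
106 []
114 []
122 []
130 []
138 []
146 []
154 []
162 []
170 []
178 []
186 []
194 []
202 []
210 []
218 [(235, 279, [-1.0, 0.0])]
226 [(237, 275, [-7.0, 1.0])]
234 [(201, 219, [-14.0, 35.0]), (241, 272, [-13.0, 1.0]), (296, 314, [-13.0, -35.0])]
242 [(202, 220, [-20.0, 33.0]), (248, 266, [-20.0, 0.0]), (297, 317, [-19.0, -36.0])]
```

The scoop is on the box's centre line, spanning about −70 to +25 mm in box x and clear of both ends. Now back to the cover's grip.

>>> drive_tool(deltas="40 8 1 0 0; 40 25 3 0 0; 40 48 5 0 0; 40 70 8 0 0; 40 88 10 0 0; 40 97 10.5 -4 0; 40 99 10.5 -14 0; 40 99 10.5 -24 0; 40 99 10.5 -32 0; 40 99 10.5 -35 0; 40 99 10.5 -35 0; 40 99 10.5 -35 0")

```text
time_s: 41.05
position: [0.705, -0.0059, 0.0592]
tcp_rot: [[0.698, 0.125, 0.705], [0.101, -0.992, 0.076], [0.709, 0.018, -0.705]]
force: [0.6, -0.4, 0.8]
opening: 0.459
grasp_force: 0.0
```

```bash
python3 st.py; python3 - <<'E'
from h import *
im=snap('wrist','w10');g=im.max(2)
M=model('wrist')
for r in range(228,262,4):
    v=im[r,205:310].astype(int); e=np.abs(np.diff(v.sum(1))); print(r,[(int(205+i),int(e[i])) for i in np.where(e>60)[0]])
E
```

```text
41.05 [705.   -5.9  59.2] z [ 0.705  0.076 -0.705] y [ 0.125 -0.992  0.018] tilt 45.13 az 6.2 q [-16.5  46.4 110.  139.4  24.8 -69.9] F [ 0.6 -0.4  0.8] 0.4591001182084203 0.0
228 [(210, 323), (304, 290), (305, 88)]
232 [(219, 110), (220, 206), (260, 72), (266, 63), (268, 88), (294, 192), (295, 167)]
236 [(219, 139), (220, 209), (242, 116), (268, 144), (271, 127), (272, 133), (294, 262), (295, 128)]
240 [(220, 293), (242, 115), (268, 147), (272, 227), (294, 269), (295, 120)]
244 [(220, 336), (241, 114), (267, 136), (272, 285), (294, 316), (295, 87)]
248 [(220, 147), (231, 156), (241, 157), (267, 151), (272, 288), (294, 325), (295, 81)]
252 [(220, 101), (221, 66), (242, 72), (266, 120), (272, 291), (293, 93), (294, 258)]
256 [(220, 101), (221, 62), (242, 85), (266, 141), (272, 119), (276, 155), (293, 103), (294, 258)]
260 [(220, 136), (221, 209), (222, 127), (242, 94), (266, 158), (272, 93), (293, 96), (294, 83)]
```

Fingers at columns 220/294 and grip at 242–268, so it is centred. Closing.

>>> drive_tool(deltas="30 0 0 0 0; 20 0 0 0 0; 10 0 0 0 0; 10 0 0 0 0; 10 0 0 0 0; 10 0 0 0 0")

```text
time_s: 41.7
position: [0.705, -0.0057, 0.0595]
tcp_rot: [[0.698, 0.125, 0.705], [0.1, -0.992, 0.076], [0.709, 0.018, -0.705]]
force: [-0.6, 2.0, 1.1]
opening: 0.175
grasp_force: 30.0
```

>>> drive_tool(deltas="10 -3 -0.3 0 0; 10 -10 -1.1 0 0; 10 -23 -2.5 0 0; 10 -38 -4.1 0 0; 10 -54 -5.8 0 0; 10 -70 -7.6 0 0; 10 -83 -9 0 0; 10 -92 -9.9 0 0; 10 -98 -10.6 0 0; 10 -102 -11 0 0; 10 -105 -11.3 0 0; 10 -108 -11.7 0 0")

```text
time_s: 42.9
position: [0.5993, -0.0174, 0.0595]
tcp_rot: [[0.695, 0.128, 0.708], [0.104, -0.992, 0.077], [0.711, 0.02, -0.702]]
force: [8.5, 4.8, -5.5]
opening: 0.179
grasp_force: 30.0
```

>>> drive_tool(deltas="10 -2 -0.2 0 0; 10 -4 -0.4 0 0; 10 -6 -0.6 0 0; 10 -7 -0.7 0 0; 10 -7 -0.7 0 0")

```text
time_s: 43.4
position: [0.5906, -0.0183, 0.0594]
tcp_rot: [[0.697, 0.126, 0.706], [0.101, -0.992, 0.076], [0.709, 0.019, -0.705]]
force: [4.0, 2.2, -0.7]
opening: 0.181
grasp_force: 30.0
```

```bash
python3 st.py
```

```text
43.4 [590.6 -18.3  59.4] z [ 0.706  0.076 -0.705] y [ 0.126 -0.992  0.019] tilt 45.21 az 6.2 q [-23.4  46.8 126.5 146.6  39.5 -86.3] F [ 4.   2.2 -0.7] 0.18142181330142962 30.005747079849243
```

>>> drive_tool(deltas="10 -1 -0.1 0 0; 10 -2 -0.2 0 0; 10 -2 -0.2 0 0")

```text
time_s: 43.7
position: [0.5905, -0.0184, 0.0595]
tcp_rot: [[0.695, 0.128, 0.708], [0.104, -0.992, 0.077], [0.712, 0.02, -0.702]]
force: [10.6, 6.2, -6.7]
opening: 0.177
grasp_force: 30.0
```

>>> drive_tool(deltas="10 2 0.2 0 0; 20 2 0.2 0 0; 30 2 0.2 0 0; 40 2 0.2 0 0; 40 2 0.2 0 0; 40 -2 0 5 0; 40 -12 -1 18 0; 40 -32 -3 40 0; 40 -58 -6 68 0; 40 -80 -8 95 0; 40 -92 -10 112 0; 40 -95 -10 115 0")

```text
time_s: 44.9
position: [0.4916, -0.0284, 0.176]
tcp_rot: [[0.698, 0.124, 0.706], [0.101, -0.992, 0.074], [0.709, 0.02, -0.705]]
force: [0.3, 0.2, -0.0]
opening: 0.455
grasp_force: 0.0
```

```bash
python3 st.py; python3 - <<'E'
from h import *
import time
s=bot.read_state();M=model('wrist');im=snap('wrist','w11');np.savez('pics/w11.npz',K=M[0],d=M[1],T=M[2])
for c in (254,257,260): 
    v=im[:,c].astype(int).sum(1); e=np.diff(v); print(c,[(int(i),int(e[i])) for i in range(140,245) if abs(e[i])>60])
for n,q in(('front grip top',[-.076,0,.067]),('rear grip',[-.052,0,.067]),('frontwall inner',[-.078,0,.049]),('front outer bottom',[-.086,0,0])):
    a=np.radians(6.2);p=[.648+q[0]*np.cos(a),-.0116+q[0]*np.sin(a),q[2]];print(n,proj(M,[p]).round(1))
b=snap('top','t11');o=cv2.imread('pics/t0.png')[:,:,::-1]
d=np.abs(b.astype(int)-o).sum(2)>90
n,l,st,ce=cv2.connectedComponentsWithStats(cv2.morphologyEx(d.astype(np.uint8),cv2.MORPH_OPEN,np.ones((3,3))))
print([(st[i].tolist()) for i in range(1,n) if st[i,4]>15])
E
```

```text
44.9 [491.6 -28.4 176. ] z [ 0.706  0.074 -0.705] y [ 0.124 -0.992  0.02 ] tilt 45.21 az 6.0 q [-33.8  26.8 138.  126.9  34.6 -74.3] F [ 0.3  0.2 -0. ] 0.4548868065535432 0.0
254 [(165, -144), (185, 162), (199, -76), (200, -86), (211, -104), (236, 258)]
257 [(146, -137), (169, 99), (170, 83), (180, -180), (181, -72), (186, 129), (200, -75), (211, -91), (236, 254)]
260 [(149, 175), (180, -168), (181, -91), (186, 152), (200, -62), (211, -125), (236, 259)]
front grip top [[257.7 201.3]]
rear grip [[258.1 179.5]]
frontwall inner [[257.3 211.3]]
front outer bottom [[256.3 236.6]]
[[149, 195, 16, 43, 465], [165, 216, 241, 168, 17239], [0, 359, 18, 25, 417], [242, 374, 9, 7, 39]]
```

```bash
python3 - <<'E'
from h import *
for f,rows in(('w3',(190,207.5,217.3,237.5)),('w11',(180.5,200.3,211.5,236.5))):
    d=np.load(f'pics/{f}.npz');M=(d['K'],d['d'],d['T'])
    print(f,[(onz(M,[(257,r)],z)[0,0]*1000).round(1) for r,z in zip(rows,(.067,.067,.049,0))])
b=cv2.imread('pics/w3.png');v=b[:,257].astype(int).sum(1);e=np.diff(v);print([(i,int(e[i])) for i in range(180,245) if abs(e[i])>60])
E
```

```text
w3 [np.float64(594.4), np.float64(573.5), np.float64(569.7), np.float64(563.0)]
w11 [np.float64(595.0), np.float64(573.4), np.float64(570.2), np.float64(562.7)]
[(189, -160), (190, -79), (194, 119), (207, -65), (208, -64), (216, -89), (237, 132), (238, 120)]
```

The grip is back where it was when first shut (573.4 against 573.5 mm), so the cover is fully home. Handing in.

```bash
python3 -c "
from rig import bot
print(bot.hand_in())"
```

```text
the job is handed in; nothing more can be done
None
```

The far scoop is lying on the bottom of the wooden box and released, and the cover is shut fully home (it sits within 1 mm of where it started). The job was handed in at about 45 s, and no verdict came back. The lowered scoop met the floor at the right height and was seen in line with the box, but I did not photograph it in place before shutting. I saw no contact with the rack, saucers, glass, canister or cezve, though I did not check each one afterwards.

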